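# Sort the ratchet forceps into the steriliser case

### The job

Get the forceps ready for the steriliser: lift the lid of the instrument case back until it rests on its stop, lay every forceps whose jaws are open flat in the case and every one that is ratcheted shut flat in the return tray (each just as it is, open ones still open), and only then close the lid fully. Leave the vial and the rubber stopper that stand among them where they are.

Things in the scene. Friction and masses are not known exactly. Their poses are not given: they have to be found in the camera images.
- case_in (a point): Instrument case: plain aluminium box, fixed, outside 160 (x) x 250 (y) x 45 mm high, walls and floor 5 mm thick, covered by a hinged perforated steel lid. This point is the centre of its inner floor, 5 mm above the table; x points from the front to the hinge, y along the hinge, z up. Inside: 150 x 240 mm, 40 mm deep.
- lid (a joint): Hinge of the case's lid: 0 rad shut flat on the case, 1.7 rad when it leans back against its stop, 10 degrees or so past upright. A stiff hinge (0.32 N m of friction): the lid stays wherever it is left, and moves only when pushed or pulled, about 2 N at the bar.
- lid_hinge (a point): Middle of the lid's hinge axis, which runs along the case's y on its far top edge (80 mm from the case's middle, 45 mm above the table); it does not move.
- lid_bar (a point): Middle of the lid's lifting bar: a dark round bar, 10 mm in diameter, 80 mm long, parallel to the hinge, on two arms before and above the lid's front edge. Lid shut, it lies 190 mm in front of the hinge axis and 34 mm above it; it turns with the lid. Free to pinch from above both with the lid shut and open (then 230 mm above the table).
- tray_in (a point): Return tray: shallow open steel tray, fixed, outside 160 (x) x 220 (y) x 28 mm high, walls and floor 4 mm thick. This point is the centre of its inner floor, 4 mm above the table; z up. Case and tray may be on either side.
- vial: Bystander: small amber glass vial, upright, 20 mm in diameter, 40 mm high, among the forceps; origin at the centre of its underside.
- stopper: Bystander: black rubber stopper, 24 mm in diameter, 22 mm high, among the forceps; origin at the centre of its underside.
- forceps1_c (a point): Steel ratchet forceps (haemostat) lying flat, 45 g. This point: middle of its box lock (pivot block 26 long, 16 wide, 10 mm thick; grip it across the 16 mm), 5 mm above its support. x along the first half to the jaw tips (48 mm; finger rings reach 79 mm the other way), z along the pivot. 46 mm wide over the rings shut, up to 75 open, the extra all on the +y side there. Other parts 6 mm thick.
- forceps1_jaw (a joint): Opening of forceps1: the angle between its halves. Below 0.05 rad: jaws together, rings side by side, ratcheted shut (locked). 0.34 to 0.42 rad: open, jaw tips about 20 mm apart, rings spread. An open one stays as it is by friction in the lock (0.15 N m) and closes if its shanks or jaws are squeezed together.
- forceps2_c (a point): Steel ratchet forceps (haemostat) lying flat, 45 g. This point: middle of its box lock (pivot block 26 long, 16 wide, 10 mm thick; grip it across the 16 mm), 5 mm above its support. x along the first half to the jaw tips (48 mm; finger rings reach 79 mm the other way), z along the pivot. 46 mm wide over the rings shut, up to 75 open, the extra all on the +y side there. Other parts 6 mm thick.
- forceps2_jaw (a joint): Opening of forceps2: the angle between its halves. Below 0.05 rad: jaws together, rings side by side, ratcheted shut (locked). 0.34 to 0.42 rad: open, jaw tips about 20 mm apart, rings spread. An open one stays as it is by friction in the lock (0.15 N m) and closes if its shanks or jaws are squeezed together.
- forceps3_c (a point): Steel ratchet forceps (haemostat) lying flat, 45 g. This point: middle of its box lock (pivot block 26 long, 16 wide, 10 mm thick; grip it across the 16 mm), 5 mm above its support. x along the first half to the jaw tips (48 mm; finger rings reach 79 mm the other way), z along the pivot. 46 mm wide over the rings shut, up to 75 open, the extra all on the +y side there. Other parts 6 mm thick.
- forceps3_jaw (a joint): Opening of forceps3: the angle between its halves. Below 0.05 rad: jaws together, rings side by side, ratcheted shut (locked). 0.34 to 0.42 rad: open, jaw tips about 20 mm apart, rings spread. An open one stays as it is by friction in the lock (0.15 N m) and closes if its shanks or jaws are squeezed together.
- forceps4_c (a point): Steel ratchet forceps (haemostat) lying flat, 45 g. This point: middle of its box lock (pivot block 26 long, 16 wide, 10 mm thick; grip it across the 16 mm), 5 mm above its support. x along the first half to the jaw tips (48 mm; finger rings reach 79 mm the other way), z along the pivot. 46 mm wide over the rings shut, up to 75 open, the extra all on the +y side there. Other parts 6 mm thick.
- forceps4_jaw (a joint): Opening of forceps4: the angle between its halves. Below 0.05 rad: jaws together, rings side by side, ratcheted shut (locked). 0.34 to 0.42 rad: open, jaw tips about 20 mm apart, rings spread. An open one stays as it is by friction in the lock (0.15 N m) and closes if its shanks or jaws are squeezed together.
- forceps5_c (a point): Steel ratchet forceps (haemostat) lying flat, 45 g. This point: middle of its box lock (pivot block 26 long, 16 wide, 10 mm thick; grip it across the 16 mm), 5 mm above its support. x along the first half to the jaw tips (48 mm; finger rings reach 79 mm the other way), z along the pivot. 46 mm wide over the rings shut, up to 75 open, the extra all on the +y side there. Other parts 6 mm thick.
- forceps5_jaw (a joint): Opening of forceps5: the angle between its halves. Below 0.05 rad: jaws together, rings side by side, ratcheted shut (locked). 0.34 to 0.42 rad: open, jaw tips about 20 mm apart, rings spread. An open one stays as it is by friction in the lock (0.15 N m) and closes if its shanks or jaws are squeezed together.
- forceps6_c (a point): Steel ratchet forceps (haemostat) lying flat, 45 g. This point: middle of its box lock (pivot block 26 long, 16 wide, 10 mm thick; grip it across the 16 mm), 5 mm above its support. x along the first half to the jaw tips (48 mm; finger rings reach 79 mm the other way), z along the pivot. 46 mm wide over the rings shut, up to 75 open, the extra all on the +y side there. Other parts 6 mm thick.
- forceps6_jaw (a joint): Opening of forceps6: the angle between its halves. Below 0.05 rad: jaws together, rings side by side, ratcheted shut (locked). 0.34 to 0.42 rad: open, jaw tips about 20 mm apart, rings spread. An open one stays as it is by friction in the lock (0.15 N m) and closes if its shanks or jaws are squeezed together.
There are look-alikes about, which are no part of the job. What is shaped like the part that bears forceps2_c but orange is not meant.

How it is judged:
By the outcome, as a careful person would: the job done as asked, in the order asked, and still so for the second after the job is handed in, with the robot touching nothing.
Of forceps1, forceps2, forceps3, forceps4, forceps5, forceps6 only 4 to 6 are there at a start; the rules pass over those that are not, and their reading is None.
At some moment in a run one of forceps1, forceps2, forceps3, forceps4, forceps5, forceps6 may be knocked a few centimetres aside while the robot is not near it.
Once in a run the grip may slacken for a moment while it holds something.
It also fails if it takes over 210 s, if anything falls off the work surface, if the arm or the gripper's body presses on something with over 40 N, if the wrist force passes 120 N, or if a joint passes its speed limit or range.

### The arm

A 7-joint arm with a two-finger parallel gripper is mounted at the origin on the work surface. World frame = base frame: x ahead of the robot, y to its left, z up, the work surface at z = 0. Lengths are in m, angles in rad, forces in N, time in s.
With the tool pointing down it reaches from about 0.425 to 0.825 m from the base axis. Payload 3.6 kg.
Tool frame: the origin (TCP) lies on the mounting face of the last link; the fingertips stand 186 mm ahead of it and the grasp point (between the pads) lies r.grasp_offset ahead of it (r.grasp_offset is the distance from the TCP to the grasp point, in m); z points along the fingers, y is the direction in which the jaws open and shut (so a half turn about z gives the same grasp; the last joint's range is limited). The gripper opens to 93 mm and grips with 3 to 60 N. Pads are 15 mm wide; open, the fingers measure 128 mm over their backs; the gripper's body (75 mm by 188 mm) begins 65 mm behind the grasp point.
Start: joints at [-1.141, 0.615, -0.013, 1.423, 0.008, 1.103, -0.04], TCP at [0.286, 0.584, 0.405] pointing down, gripper open.
Joint ranges: [-3.12, 3.12], [-0.3, 2.06], [-1.34, 1.32], [0.26, 2.42], [-1.36, 4.5], [0.01, 1.98], [-2.84, 2.84]. Speed limits (rad/s): [2.79, 2.79, 3.14, 3.14, 3.14, 3.14, 3.14].

### API

Orientations are given as a unit quaternion [x, y, z, w].
In Python, from bench import state, camera, camera_params, r, silhouettes gives the robot as it stands.
- The arm moves only by the tool move_arm, never from a script. Its argument "deltas" is a list of rows, each a list of 3 entries, a list of its own where there are three numbers: the shift along the tool's x, y, z in mm, then the turn about the tool's z in degrees, then the gripper's target within -1 to 1 (fully open at 1, half-way at 0, shut at -1). A call has 1 to 8 rows; each row shifts and turns the commanded pose from where the row before left it, along the tool's axes as they then stand; what a row does not reach is not made up. A row lasts 1/10 s, in which the tool goes at most 50 mm and 8.59 degrees, less where a joint would pass 70% of its speed; a pose out of reach is approached as far as the arm can. A call is refused whole if a number of a shift passes 50 or a number of a turn 8.59, either way. A call with a gripper value outside its range is refused whole. The fingers move at their own pace and stop on an object; "squeeze" is the grip in N (left out, the last holds). Time passes only in rows, so rows that do not move let the fingers close. It gives the time, the measured TCP pose, the force and the opening at its end, in the units of the state.
- state(): the state, without advancing time (a new reading comes with each control period).
- camera(name): name is "scene" or "top" or "wrist"; returns the picture (384x512x3 uint8, red, green, blue); there is no depth.
- camera_params(name): a dict with "mtx" (3x3 intrinsics, pixels), "rvec" (rotation vector, rad) and "tvec" (3), from world to camera coordinates, as OpenCV has them. Camera axes: x right, y down, z forward; pixel columns grow to the right and rows downward; lengths in m; the calibration is good to about 2 mm. A picture is of the moment at which its call begins: read the wrist's pose just before it. camera_params takes no time and is no camera call; for the wrist camera it gives the pose at the moment of the call.
- r.close_job(): hands the job in, once; it reports no verdict.
Trained networks look in the newest picture that a camera, given by its name, has taken for a name from the list of things; names that differ only in an ending like _2 or _b are one class to them, and where a whole thing is asked for, a point or a joint stands for the part that bears it (a point fixed in the world has none). Each returns a list of dicts, best first, with "score" (0 to 1); they miss things now and then, are a little off and sometimes report something else, mostly with a low value. They report only what shows in the picture. A call takes as long as a camera call. They do not tell look-alikes from the thing itself.
- silhouettes(camera, name): "pixels" (384x512 bool, what is visible of it) and "rect" ([left, top, width, height] in pixels, round what is visible of it).
The state is a dict: "time_s": time; "qpos": joint angles; "joint_vel": joint speeds; "tau": joint torques, N m; "tcp_pos": TCP position; "eef_rot": TCP orientation; "ft_force": force on the tool from outside, world axes, zero at the start; "wrist_torque": the same for the moment, N m; "width": opening from 0.0 (shut) to 1.0 (fully open).
Only numpy, scipy, OpenCV 4.12 (cv2) and the standard library are available. Lean on these libraries where they do the work, as an engineer would, in place of code of your own. Each camera call takes 0.05 s, during which the arm holds its last target.

## Working session

There is one attempt and no reset: what is moved stays moved. The work goes in short steps, Python scripts to look and compute and a tool call to move; the robot and the scene stay as the last step left them, time stands still between calls to the robot, and variables do not carry over. Pictures are saved under pics/ and viewed, and the job is handed in when it is done.

Besides the shell and the picture viewer there is one more tool, called after "Emit:" as name(argument=value, ...), one argument or row to a line, values as JSON. move_arm: Moves the arm, as the interface text tells. Its arguments: {"type":"object","properties":{"deltas":{"type":"array","items":{"type":"array"}},"squeeze":{"type":"number"}},"required":["deltas"]}

```bash
ls; mkdir -p pics; python3 - <<'E'
from bench import state,camera,camera_params,r,silhouettes
import cv2
print(state()); print(r.grasp_offset)
for n in ["scene","top","wrist"]:
    im=camera(n); cv2.imwrite(f"pics/a_{n}.png",im[:,:,::-1]); print(n,camera_params(n))
E
```

```text
pics
{'time_s': 0.0, 'qpos': array([-1.14151736,  0.61589877, -0.01263271,  1.42489067,  0.00809728,
        1.10338842, -0.04037695]), 'joint_vel': array([-9.09985830e-05, -1.10734120e-04,  2.47617416e-03, -1.66495455e-04,
        5.81433588e-04,  7.57701980e-05, -4.97144218e-04]), 'tau': array([-2.46497229e-04, -4.58943129e+01,  2.09043687e-01, -1.65744030e+01,
       -6.10745768e-02,  2.03587348e-02,  2.29655579e-04]), 'tcp_pos': array([0.28594477, 0.58337269, 0.40359653]), 'eef_rot': array([ 2.25872395e-01,  9.74156073e-01, -1.23754029e-03, -2.74552981e-04]), 'ft_force': array([ 0.84434752,  0.21231586, -0.26421487]), 'wrist_torque': array([-0.07672065,  0.0148884 ,  0.0394497 ]), 'width': 0.9980644520369673}
0.1673
scene {'mtx': array([[470.02421708,   0.        , 257.14780706],
       [  0.        , 470.02421708, 194.0456804 ],
       [  0.        ,   0.        ,   1.        ]]), 'rvec': array([ 2.05258375,  0.85414735, -0.44085578]), 'tvec': array([-0.35317982, -0.16908754,  1.45950669])}
top {'mtx': array([[380.87039317,   0.        , 258.2231445 ],
       [  0.        , 380.87039317, 195.03739867],
       [  0.        ,   0.        ,   1.        ]]), 'rvec': array([ 2.16456663, -2.10353846,  0.24454079]), 'tvec': array([-0.03930202,  0.55783384,  1.02090309])}
wrist {'mtx': array([[270.86937262,   0.        , 254.76879647],
       [  0.        , 270.86937262, 193.23296111],
       [  0.        ,   0.        ,   1.        ]]), 'rvec': array([-2.47120271, -1.54141584, -0.19812062]), 'tvec': array([-0.64822623, -0.03040579,  0.39130037])}
```

View pics/a_top.png

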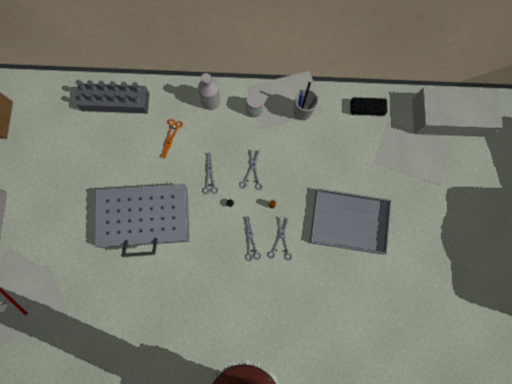

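View pics/a_scene.png

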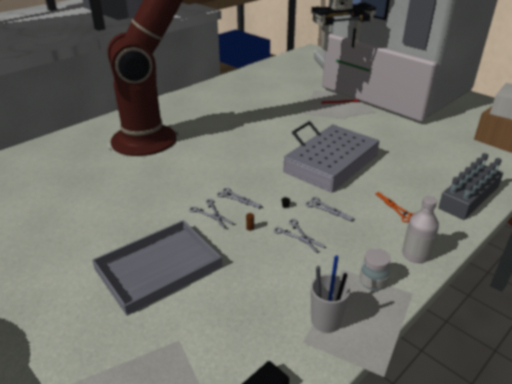

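View pics/a_wrist.png

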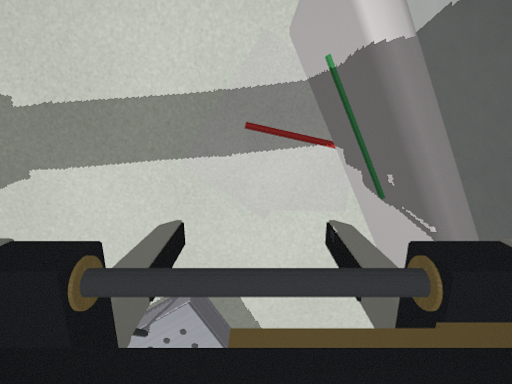

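```bash
cat > h.py <<'E'
import numpy as np, cv2
from bench import state,camera,camera_params,r,silhouettes
def P(n):
    p=camera_params(n); R=cv2.Rodrigues(np.array(p["rvec"],float))[0]; return np.array(p["mtx"]),R,np.array(p["tvec"],float).ravel()
def back(n,uv,z,prm=None):
    K,R,t=prm or P(n); uv=np.atleast_2d(np.asarray(uv,float))
    d=np.c_[uv,np.ones(len(uv))]@np.linalg.inv(K).T@R; c=-R.T@t
    s=(z-c[2])/d[:,2]; return c+d*s[:,None]
def proj(n,X,prm=None):
    K,R,t=prm or P(n); X=np.atleast_2d(X); q=(X@R.T+t)@K.T; return q[:,:2]/q[:,2:]
def crop(n,im,box,k,name):
    x,y,w,h=box; cv2.imwrite("pics/"+name,cv2.resize(im[y:y+h,x:x+w,::-1],None,fx=k,fy=k,interpolation=cv2.INTER_CUBIC))
E
python3 - <<'E'
from h import *
im=camera("top"); crop("top",im,(190,140,110,130),5,"b_f.png"); crop("top",im,(85,170,120,95),6,"b_c.png")
for nm in ["forceps1_c","lid","lid_bar","tray_in","vial","stopper"]:
    for s in silhouettes("top",nm):
        px=s["pixels"]; v,u=np.nonzero(px)
        if len(u)==0: continue
        c=[u.mean(),v.mean()]; rr=cv2.minAreaRect(np.c_[u,v].astype(np.float32))
        print(nm,round(s["score"],2),s["rect"],len(u),np.round(c,1),back("top",c,0.005)[0].round(3),rr)
E
```

```text
forceps1_c 0.74 [238.1, 159.9, 18.7, 27.6] 150 [250.4 172.1] [0.638 0.    0.005] ((248.03973388671875, 172.496826171875), (28.429174423217773, 18.181913375854492), 85.42607879638672)
lid 0.77 [93.4, 183.5, 95.3, 73.2] 5542 [140.  217.3] [0.492 0.315 0.005] ((140.0138397216797, 221.74923706054688), (70.280517578125, 94.46543884277344), 86.8201675415039)
lid_bar 0.84 [94.5, 183.9, 92.5, 72.9] 5400 [140.2 216.8] [0.494 0.315 0.005] ((140.21214294433594, 221.11392211914062), (69.476318359375, 94.37107849121094), 85.76361083984375)
tray_in 0.7 [311.4, 191.5, 77.0, 62.1] 4287 [350.8 221.6] [ 0.498 -0.299  0.005] ((351.2359619140625, 221.489990234375), (79.7819595336914, 55.73005294799805), 8.880660057067871)
stopper 0.74 [95.6, 187.0, 92.2, 70.2] 5627 [141.3 217.3] [0.492 0.312 0.005] ((141.3160400390625, 221.2688751220703), (70.06424713134766, 94.60626983642578), 87.51044464111328)
stopper 0.45 [224.2, 200.8, 10.1, 9.2] 52 [229.8 203.5] [0.541 0.058 0.005] ((229.5, 203.5), (7.0, 7.0), 90.0)
```

View pics/b_f.png

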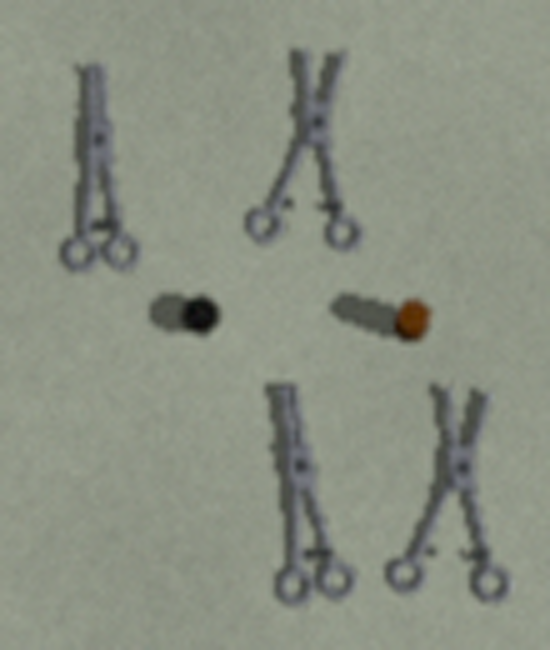

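View pics/b_c.png

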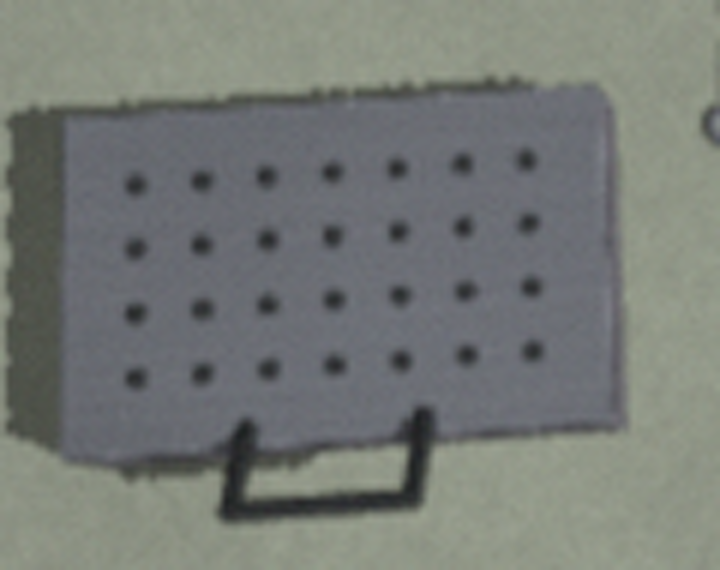

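```bash
python3 - <<'E'
from h import *
c=np.array([[62,115],[605,88],[625,428],[62,462]])/6.+[85,170]-.4
X=back("top",c,0.047);print(X.round(4)); print(np.linalg.norm(X-np.roll(X,-1,0),axis=1)); print(X.mean(0))
b=back("top",np.array([[228,513],[415,500]])/6.+[85,170]-.4,0.079);print("bar",b.round(4),b.mean(0))
for n,R in [("far",X[1]-X[0]),("bar",b[1]-b[0]),("near",X[2]-X[3])]: print(n,np.degrees(np.arctan2(R[0],-R[1])))
# tray
im=camera("top"); crop("top",im,(300,180,100,80),7,"b_t.png")
# wrist cam offset
K,R,t=P("wrist"); cp=-R.T@t; s=state(); from scipy.spatial.transform import Rotation as Ro
T=Ro.from_quat(s["eef_rot"]); print("cam in tool",T.inv().apply(cp-s["tcp_pos"]), T.inv().as_matrix()@R.T)
im=camera("scene"); crop("scene",im,(180,110,220,150),3,"b_s.png")
E
```

```text
[[0.5635 0.4359 0.047 ]
 [0.5848 0.1841 0.047 ]
 [0.425  0.1651 0.047 ]
 [0.4025 0.4187 0.047 ]]
[0.25269023 0.16098433 0.25462743 0.16186522]
[0.49394921 0.30092695 0.047     ]
bar [[0.3807 0.332  0.079 ]
 [0.3885 0.2508 0.079 ]] [0.3845791  0.29138388 0.079     ]
far 4.847476630744802
bar 5.510839239918235
near 5.057881482818012
cam in tool [ 0.07135595 -0.00036121  0.01982323] [[-4.26504651e-05 -9.66285233e-01 -2.57473971e-01]
 [ 9.99999513e-01  2.12718937e-04 -9.63971664e-04]
 [ 9.86241174e-04 -2.57473887e-01  9.66284754e-01]]
```

View pics/b_t.png

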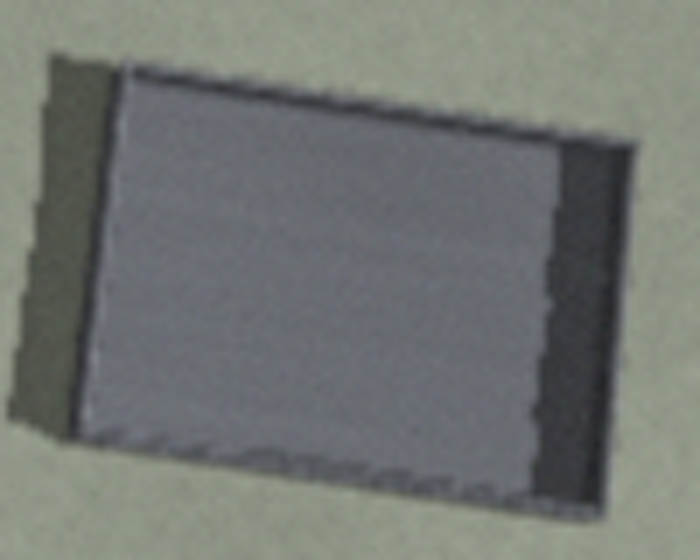

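View pics/b_s.png

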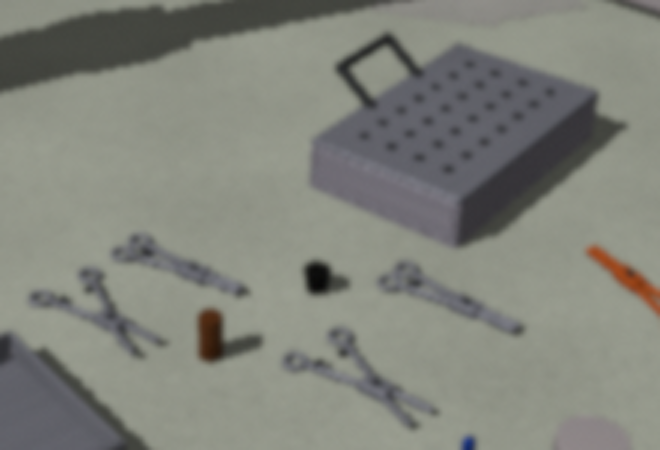

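```bash
cat >> h.py <<'E'
from scipy.spatial.transform import Rotation as Ro
def where():
    s=state(); T=Ro.from_quat(s["eef_rot"]).as_matrix()
    return s,T,s["tcp_pos"]+T[:,2]*r.grasp_offset,np.degrees(np.arctan2(T[1,1],T[0,1]))
def plan(xy,zg,head):
    """total shift in tool axes AFTER turning; head = tool y heading deg (mod 180)"""
    s,T,g,h=where()
    d=(head-h+90)%180-90   # world turn
    turn=-d
    T2=Ro.from_euler("z",d,degrees=True).as_matrix()@T
    D=np.array([xy[0],xy[1],zg])-g
    print("t",round(s["time_s"],2),"grasp",g.round(4),"head",round(h,2),"F",s["ft_force"].round(1),"w",round(s["width"],3))
    print("turn %.2f deg; shift now-axes %s ; after-turn axes %s mm"%(turn,(T.T@D*1e3).round(1),(T2.T@D*1e3).round(1)), "tilt",T[2,:].round(4))
E
python3 - <<'E'
from h import *
c=np.array([[125,65],[635,143],[603,518],[75,440]])/7.+[300,180]-.4
X=back("top",c,0.028);print(X.round(4)); print(np.linalg.norm(X-np.roll(X,-1,0),axis=1)); print(X.mean(0))
print(np.degrees(np.arctan2(-(X[1]-X[0])[0],(X[0]-X[1])[1])),np.degrees(np.arctan2((X[0]-X[3])[1],(X[0]-X[3])[0])))
plan((0.3846,0.2914),0.14,5)
E
```

```text
[[ 0.588  -0.1969  0.028 ]
 [ 0.5616 -0.4113  0.028 ]
 [ 0.4059 -0.3915  0.028 ]
 [ 0.4315 -0.1757  0.028 ]]
[0.21599881 0.15697136 0.21731551 0.15786904]
[ 0.49676369 -0.29385853  0.028     ]
7.000635446227557 -7.7250538542711
t 0.6 grasp [0.2861 0.5836 0.2374] head 63.89 F [-0.  -1.1 -0.7] w 0.999
turn 58.89 deg; shift now-axes [-217.1 -219.    97.4] ; after-turn axes [-299.7   72.7   97.4] mm tilt [ 0.e+00 -1.e-04 -1.e+00]
```

Emit:
move_arm(
  deltas=[
    [[0, 0, 10], 8.4, 1],
    [[0, 0, 10], 8.4, 1],
    [[0, 0, 10], 8.4, 1],
    [[0, 0, 10], 8.4, 0.3],
    [[0, 0, 10], 8.4, 0.3],
    [[0, 0, 10], 8.4, 0.3],
    [[0, 0, 10], 8.4, 0.3],
  ],
)

```text
time_s: 1.3
tcp_pos: [0.286, 0.5837, 0.3344]
eef_rot: [0.677, 0.736, 0.0, -0.0]
ft_force: [-0.5, -0.0, 0.9]
width: 0.705
```

Emit:
move_arm(
  deltas=[
    [[-40, 10, 0], 0, 0.3],
    [[-40, 10, 0], 0, 0.3],
    [[-40, 10, 0], 0, 0.3],
    [[-40, 10, 0], 0, 0.3],
    [[-40, 10, 0], 0, 0.3],
    [[-40, 10, 0], 0, 0.3],
    [[-40, 10, 0], 0, 0.3],
    [[-20, 3, 0], 0, 0.3],
  ],
)

```text
time_s: 2.1
tcp_pos: [0.3869, 0.2875, 0.3352]
eef_rot: [0.677, 0.736, -0.0, 0.001]
ft_force: [0.4, 0.3, 0.3]
width: 0.649
```

```bash
python3 - <<'E'
from h import *
im=camera("wrist"); crop("wrist",im,(0,0,512,384),1.5,"c_w.png")
plan((0.3846,0.2914),0.079,5)
E
```

```text
t 2.15 grasp [0.3875 0.2846 0.168 ] head 4.58 F [ 0.6 -2.1 -0.1] w 0.651
turn -0.42 deg; shift now-axes [ 7.3 -2.4 88.9] ; after-turn axes [ 7.3 -2.4 88.9] mm tilt [-3.5e-03  6.0e-04 -1.0e+00]
```

View pics/c_w.png

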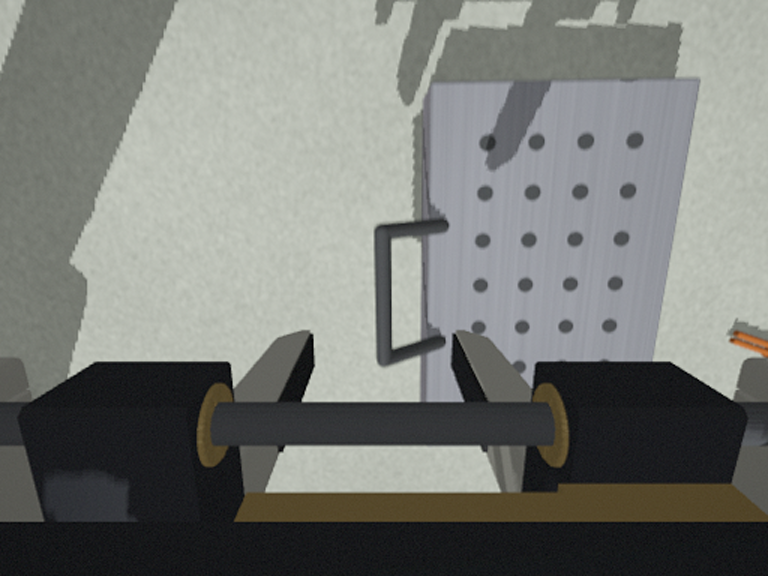

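```bash
python3 - <<'E'
from h import *
X=back("wrist",np.array([[382,230],[386,362]])/1.5-.2,0.079);print(X,X.mean(0))
plan((0.3846,0.2914),0.079,5)
E
```

```text
[[0.3834054  0.32800181 0.079     ]
 [0.39254259 0.24528896 0.079     ]] [0.38797399 0.28664539 0.079     ]
t 2.15 grasp [0.3875 0.2846 0.168 ] head 4.58 F [ 0.6 -2.1 -0.1] w 0.651
turn -0.42 deg; shift now-axes [ 7.3 -2.4 88.9] ; after-turn axes [ 7.3 -2.4 88.9] mm tilt [-3.5e-03  6.0e-04 -1.0e+00]
```

Emit:
move_arm(
  deltas=[
    [[2, -1, 25], -0.4, 0.1],
    [[2, 0, 25], 0, 0.0],
    [[0, 0, 20], 0, 0.0],
    [[0, 0, 18], 0, 0.0],
    [[0, 0, 0], 0, -1],
    [[0, 0, 0], 0, -1],
    [[0, 0, 0], 0, -1],
    [[0, 0, 0], 0, -1],
  ],
  squeeze=12,
)

```text
time_s: 2.95
tcp_pos: [0.3843, 0.2955, 0.2477]
eef_rot: [0.672, 0.74, 0.001, 0.0]
ft_force: [-0.3, -0.7, 0.1]
width: 0.202
```

```bash
python3 - <<'E'
from h import *
plan((0.386,0.289),0.079,5)
h=np.array([.575,.3065]);ex=np.array([np.cos(np.radians(5)),np.sin(np.radians(5))])
p0=None
for a in np.arange(0,1.721,0.1):
    th=np.arctan2(34,190)+a; R=np.hypot(190,34); p=(-R*np.cos(th),45+R*np.sin(th))
    if p0 is not None: print(round(a,2),np.round(p,1),"d",round(p[0]-p0[0],1),round(p[1]-p0[1],1))
    p0=p
E
```

```text
t 2.95 grasp [0.3846 0.2958 0.0804] head 5.5 F [-0.3 -0.7  0.1] w 0.202
turn 0.50 deg; shift now-axes [-6.9  0.8  1.4] ; after-turn axes [-6.9  0.8  1.4] mm tilt [ 0.0013  0.0018 -1.    ]
0.1 [-185.7   97.8] d 4.3 18.8
0.2 [-179.5  116.1] d 6.2 18.3
0.3 [-171.5  133.6] d 8.0 17.6
0.4 [-161.8  150.3] d 9.7 16.7
0.5 [-150.4  165.9] d 11.3 15.6
0.6 [-137.6  180.3] d 12.8 14.4
0.7 [-123.4  193.4] d 14.2 13.1
0.8 [-108.  205.] d 15.4 11.6
0.9 [-91.5 215. ] d 16.5 10.0
1.0 [-74.  223.2] d 17.4 8.3
1.1 [-55.9 229.8] d 18.2 6.5
1.2 [-37.2 234.4] d 18.7 4.7
1.3 [-18.1 237.2] d 19.1 2.8
1.4 [  1.2 238. ] d 19.3 0.8
1.5 [ 20.5 236.9] d 19.3 -1.1
1.6 [ 39.5 233.9] d 19.1 -3.0
1.7 [ 58.2 229. ] d 18.7 -4.9
```

Emit:
move_arm(
  deltas=[
    [[0, 0, 0], 0, -1],
    [[0, 0, 0], 0, -1],
    [[0, 0, 0], 0, -1],
  ],
)

```text
time_s: 3.25
tcp_pos: [0.3858, 0.2955, 0.2476]
eef_rot: [0.673, 0.74, 0.003, 0.001]
ft_force: [5.5, 0.8, -0.0]
width: 0.102
```

Emit:
move_arm(
  deltas=[
    [[0, 4, -19], 0, -1],
    [[0, 6, -18], 0, -1],
    [[0, 8, -18], 0, -1],
    [[0, 10, -17], 0, -1],
  ],
)

```text
time_s: 3.65
tcp_pos: [0.4143, 0.2981, 0.3195]
eef_rot: [0.673, 0.74, 0.003, 0.002]
ft_force: [10.4, 3.2, -12.1]
width: 0.101
```

Emit:
move_arm(
  deltas=[
    [[0, 11, -16], 0, -1],
    [[0, 13, -14], 0, -1],
    [[0, 14, -13], 0, -1],
    [[0, 15, -12], 0, -1],
    [[0, 17, -10], 0, -1],
    [[0, 17, -8], 0, -1],
    [[0, 18, -7], 0, -1],
  ],
)

```text
time_s: 4.35
tcp_pos: [0.5141, 0.3084, 0.398]
eef_rot: [0.672, 0.741, -0.004, -0.003]
ft_force: [-3.4, 0.1, 1.5]
width: 0.102
```

```bash
python3 - <<'E'
from h import *
plan((0.575-.0559*.996,0.3065),0.2298,5)
im=camera("scene"); crop("scene",im,(180,60,220,200),3,"d_s.png")
E
```

```text
t 4.35 grasp [0.5123 0.3081 0.2307] head 5.59 F [-3.4  0.1  1.5] w 0.102
turn 0.59 deg; shift now-axes [-2.2  6.9  0.8] ; after-turn axes [-2.2  6.9  0.8] mm tilt [-9.000e-04 -1.120e-02 -9.999e-01]
```

View pics/d_s.png

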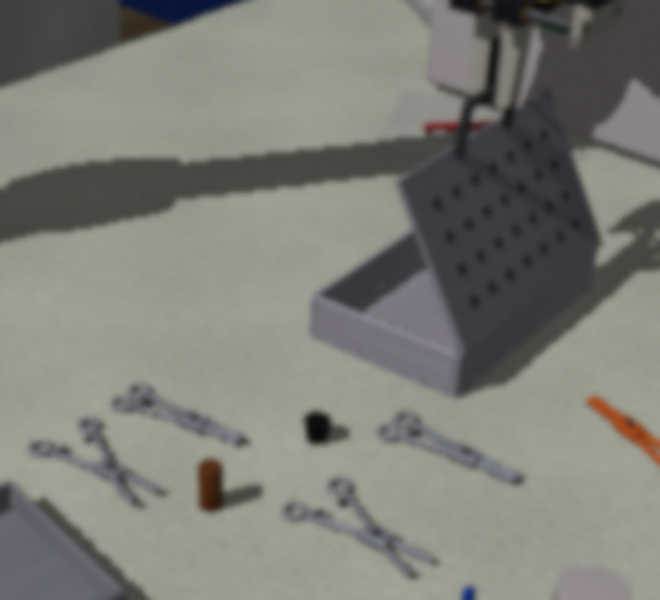

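Emit:
move_arm(
  deltas=[
    [[0, 19, -5], 0, -1],
    [[0, 19, -3], 0, -1],
    [[0, 19, -1], 0, -1],
    [[0, 19, 1], 0, -1],
    [[0, 19, 3], 0, -1],
    [[0, 18, 4], 0, -1],
  ],
)

```text
time_s: 5.0
tcp_pos: [0.6281, 0.3192, 0.3995]
eef_rot: [0.672, 0.74, -0.002, -0.002]
ft_force: [-1.4, 0.3, 0.8]
width: 0.1
```

Emit:
move_arm(
  deltas=[
    [[0, 5, 2], 0, -1],
    [[0, 0, 0], 0, -1],
  ],
)

```text
time_s: 5.2
tcp_pos: [0.6338, 0.3197, 0.3973]
eef_rot: [0.672, 0.74, 0.0, -0.0]
ft_force: [2.0, 1.4, 0.6]
width: 0.104
```

```bash
python3 - <<'E'
from h import *
plan((0.575+.0582*.996,0.3065+.005),0.229,5)
E
```

```text
t 5.2 grasp [0.6337 0.3198 0.23  ] head 5.51 F [2.  1.4 0.6] w 0.104
turn 0.51 deg; shift now-axes [-8.2 -1.5  1. ] ; after-turn axes [-8.2 -1.5  1. ] mm tilt [ 8.e-04 -2.e-04 -1.e+00]
```

Emit:
move_arm(
  deltas=[
    [[0, 4, 1], 0, -1],
    [[0, 0, 0], 0, -1],
  ],
)

```text
time_s: 5.4
tcp_pos: [0.6354, 0.3199, 0.3972]
eef_rot: [0.672, 0.741, -0.003, -0.003]
ft_force: [-6.0, -1.9, 6.8]
width: 0.099
```

Emit:
move_arm(
  deltas=[
    [[0, 4, 1], 0, -1],
    [[0, 0, 0], 0, -1],
  ],
)

```text
time_s: 5.6
tcp_pos: [0.6371, 0.3202, 0.397]
eef_rot: [0.672, 0.741, -0.007, -0.006]
ft_force: [-14.6, -3.0, 13.1]
width: 0.104
```

Emit:
move_arm(
  deltas=[
    [[0, -4, -1], 0, -1],
    [[0, 0, 0], 0, -0.4],
    [[0, 0, 0], 0, -0.4],
    [[0, 0, 0], 0, -0.4],
    [[0, 0, -20], 0, -0.4],
    [[0, 0, -30], 0, -0.4],
    [[-40, -20, -10], -8, -0.2],
    [[-40, -30, 0], -8, 0],
  ],
)

```text
time_s: 6.4
tcp_pos: [0.6025, 0.2325, 0.4578]
eef_rot: [0.559, 0.829, 0.002, 0.002]
ft_force: [0.6, -0.6, 0.3]
width: 0.426
```

```bash
python3 - <<'E'
from h import *
plan((0.52,0.05),0.2,90)
im=camera("top"); crop("top",im,(190,140,110,130),5,"e_f.png"); crop("top",im,(85,140,130,130),4,"e_c.png")
ims=camera("scene");crop("scene",ims,(180,60,220,200),3,"e_s.png")
for nm in ["forceps1_c"]:
    for s in silhouettes("top",nm): print(s["rect"],s["score"])
E
```

```text
t 6.4 grasp [0.6034 0.2326 0.2905] head 21.99 F [ 0.6 -0.6  0.3] w 0.426
turn -68.01 deg; shift now-axes [-138.  -146.1   89.9] ; after-turn axes [  83.5 -183.1   89.4] mm tilt [-0.0012  0.0052 -1.    ]
[226.7, 198.7, 4.4, 9.9] 0.75
[239.2, 157.1, 16.2, 29.6] 0.67
```

View pics/e_f.png

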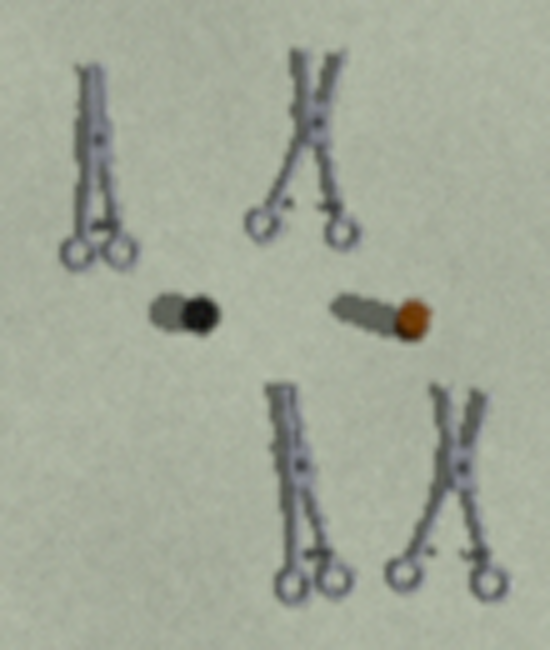

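View pics/e_s.png

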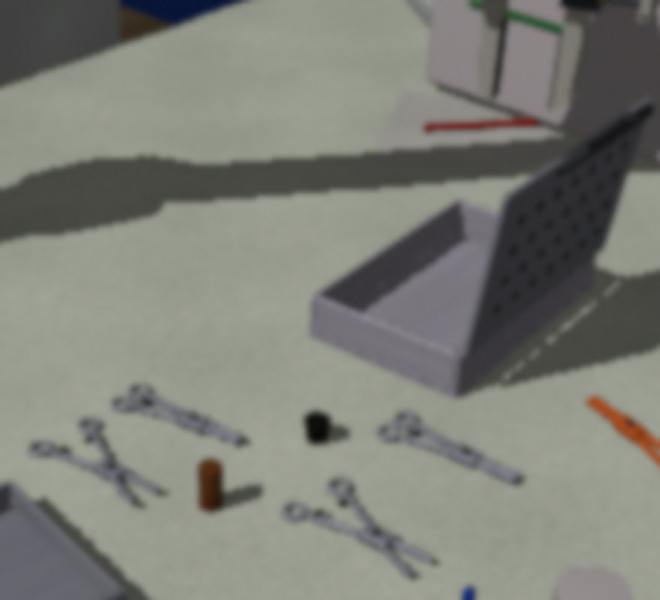

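View pics/e_c.png

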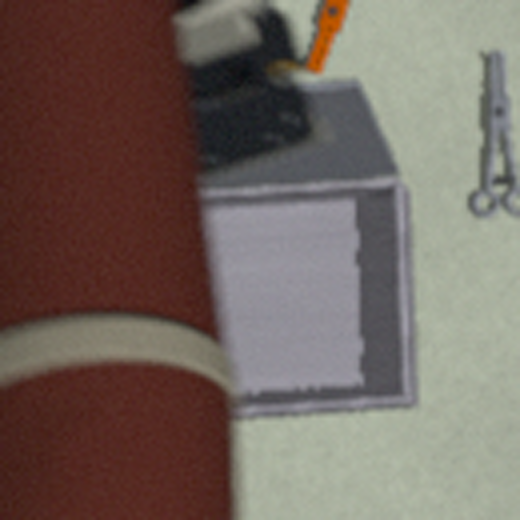

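```bash
python3 - <<'E'
from h import *
p=np.array([[99,139],[317,122],[301,466],[461,467]])/5.+[190,140]-.4
X=back("top",p,0.010);print(X.round(4))
plan(X[1][:2],0.16,90)
E
```

```text
[[ 0.6467  0.1225  0.01  ]
 [ 0.6617 -0.0068  0.01  ]
 [ 0.4558 -0.0032  0.01  ]
 [ 0.4578 -0.0958  0.01  ]]
t 6.55 grasp [0.6016 0.2263 0.2895] head 21.02 F [0.1 1.1 0.8] w 0.496
turn -68.98 deg; shift now-axes [-238.7  -27.2  130.2] ; after-turn axes [ -59.7 -232.7  130.1] mm tilt [-0.0026 -0.0021 -1.    ]
```

Emit:
move_arm(
  deltas=[
    [[0, 0, 0], -8.5, 0],
    [[0, 0, 0], -8.5, 0],
    [[0, 0, 0], -8.5, 0],
    [[0, 0, 0], -8.5, 0],
    [[0, 0, 0], -8.5, 0],
    [[0, 0, 0], -8.5, 0],
    [[0, 0, 0], -8.5, 0],
    [[0, 0, 0], -8.5, 0],
  ],
)

```text
time_s: 7.35
tcp_pos: [0.6026, 0.2329, 0.4562]
eef_rot: [0.002, 1.0, 0.0, 0.0]
ft_force: [1.1, 0.3, 0.4]
width: 0.501
```

Emit:
move_arm(
  deltas=[
    [[-10, -40, 0], 0, 0],
    [[-10, -40, 10], 0, 0],
    [[-10, -40, 20], 0, 0],
    [[-10, -40, 30], 0, 0],
    [[-10, -40, 30], 0, 0],
    [[-10, -33, 30], 0, 0],
    [[0, 0, 0], 0, 0],
    [[0, 0, 0], 0, 0],
  ],
)

```text
time_s: 8.15
tcp_pos: [0.6602, -0.0005, 0.3365]
eef_rot: [0.006, 1.0, 0.0, -0.001]
ft_force: [0.0, 0.8, -0.2]
width: 0.504
```

```bash
python3 - <<'E'
from h import *
plan((0.6617,-0.0068),0.16,90)
im=camera("wrist"); crop("wrist",im,(0,0,512,384),1.5,"f_w.png")
print(state()["qpos"].round(2))
E
```

```text
t 8.15 grasp [ 6.600e-01 -3.000e-04  1.692e-01] head 89.35 F [ 0.   0.8 -0.2] w 0.504
turn -0.65 deg; shift now-axes [-1.8 -6.5  9.1] ; after-turn axes [-1.7 -6.5  9.1] mm tilt [ 1.5e-03  7.0e-04 -1.0e+00]
[ 0.02  0.69 -0.09  1.47  0.07  0.98  1.47]
```

View pics/f_w.png

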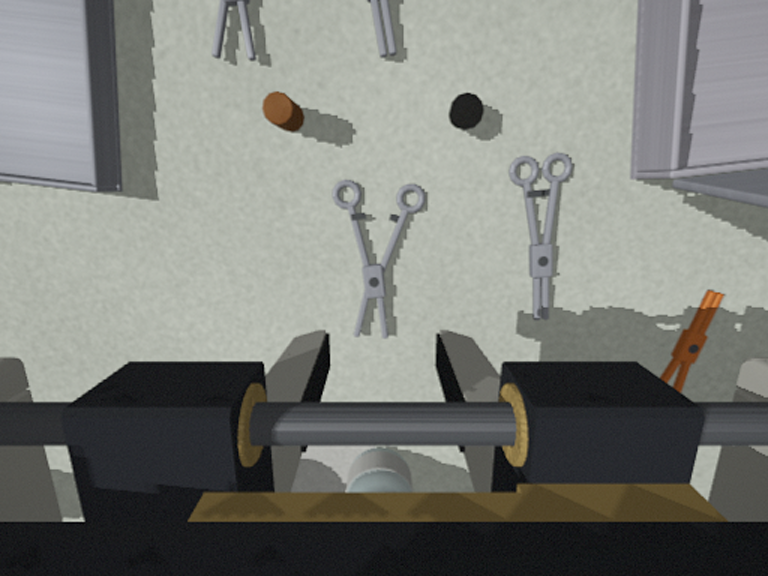

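```bash
cat >> h.py <<'E'
def fc(cam,pts,k=1.5,off=(0,0),prm=None):
    """pts: pivot, ring1(-y), ring2(+y), tip1(+y), tip2(-y) in scaled crop pixels"""
    p=(np.array(pts,float)+.5)/k-.5+np.array(off)
    Z=[.010,.006,.006,.006,.006]
    X=np.array([back(cam,p[i],Z[i],prm)[0] for i in range(len(p))])
    a=[np.degrees(np.arctan2(*(X[0]-X[i])[1::-1])) for i in (1,2)]
    b=[np.degrees(np.arctan2(*(X[i]-X[0])[1::-1])) for i in range(3,len(p))]
    d=[np.linalg.norm((X[i]-X[0])[:2])*1e3 for i in range(1,len(p))]
    print("pivot",X[0].round(4),"ring angs",np.round(a,1),"tip angs",np.round(b,1),"dist",np.round(d,1)); return X
E
python3 - <<'E'
from h import *
import h
fc("wrist",[(543,262),(524,170),(557,167),(545,318),(537,318)])
fc("wrist",[(374,282),(347,194),(411,198),(386,335),(358,335)])
im=cv2.imread("pics/f_w.png"); cv2.imwrite("pics/f_z.png",cv2.resize(im[140:350,300:600],None,fx=2.6,fy=2.6,interpolation=cv2.INTER_CUBIC))
E
```

```text
pivot [0.6496 0.1255 0.01  ] ring angs [15.4 -4.3] tip angs [9.1 1.3] dist [70.8 70.4 47.5 46.9]
pivot [ 0.6643 -0.005   0.01  ] ring angs [ 16.1 -24.2] tip angs [ 11.3 -16.9] dist [69.6 69.7 46.6 47.6]
```

View pics/f_z.png

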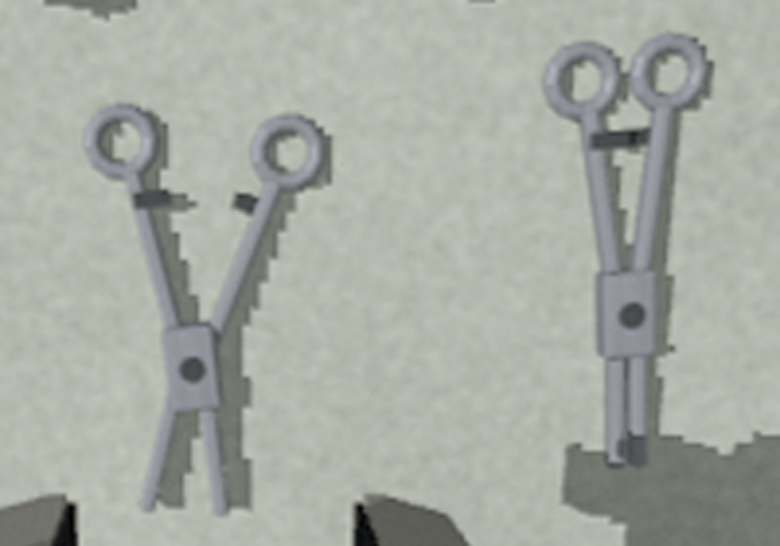

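```bash
python3 - <<'E'
from h import *
plan((0.663,-0.006),0.022,96.5)
E
```

```text
t 8.2 grasp [0.6604 0.0018 0.1705] head 89.53 F [-0.8  0.8  0.3] w 0.497
turn -6.97 deg; shift now-axes [ -2.6  -8.1 148.5] ; after-turn axes [ -1.6  -8.4 148.5] mm tilt [-8.0e-04  2.1e-03 -1.0e+00]
```

Emit:
move_arm(
  deltas=[
    [[-1, -4, 20], -7, -0.1],
    [[-1, -4, 30], 0, -0.2],
    [[0, 0, 30], 0, -0.2],
    [[0, 0, 20], 0, -0.2],
    [[0, 0, 0], 0, -0.2],
    [[0, 0, 0], 0, -0.2],
  ],
)

```text
time_s: 8.8
tcp_pos: [0.6627, -0.0058, 0.2393]
eef_rot: [-0.058, 0.998, 0.001, 0.001]
ft_force: [0.5, 0.1, 0.7]
width: 0.396
```

```bash
python3 - <<'E'
from h import *
plan((0.663,-0.006),0.022,96.5)
im=camera("wrist"); crop("wrist",im,(0,0,512,384),1.5,"g_w.png")
plan((0.663,-0.006),0.022,96.5)
E
```

```text
t 8.8 grasp [ 0.6631 -0.0055  0.072 ] head 96.63 F [0.5 0.1 0.7] w 0.396
turn 0.13 deg; shift now-axes [ 0.3 -0.5 50. ] ; after-turn axes [ 0.3 -0.5 50. ] mm tilt [-0.0027  0.0011 -1.    ]
t 8.85 grasp [ 0.6635 -0.0061  0.0727] head 96.6 F [ 1.  -0.4  0.3] w 0.404
turn 0.10 deg; shift now-axes [ 0.7  0.1 50.7] ; after-turn axes [ 0.7  0.1 50.7] mm tilt [-4.1e-03  6.0e-04 -1.0e+00]
```

View pics/g_w.png

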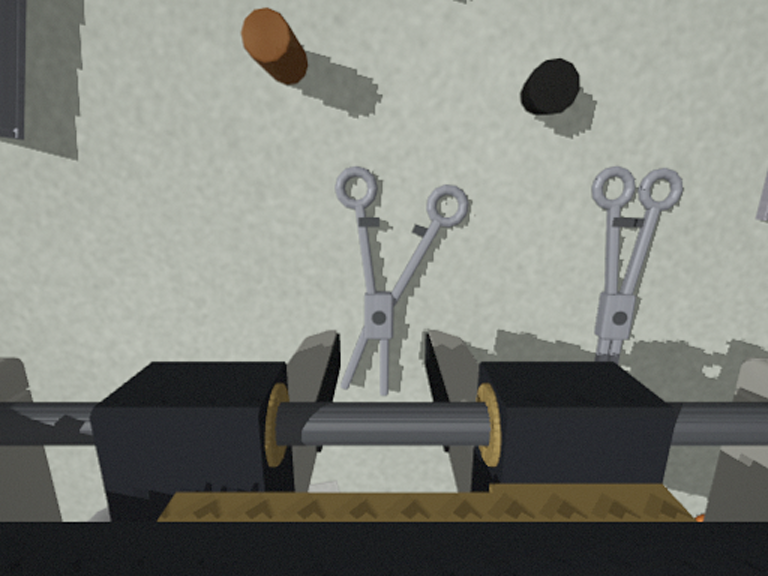

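Emit:
move_arm(
  deltas=[
    [[0, 0, 25], 0, -0.2],
    [[0, 0, 25], 0, -0.2],
    [[0, 0, 0], 0, -0.2],
    [[0, 0, 0], 0, -1],
    [[0, 0, 0], 0, -1],
    [[0, 0, 0], 0, -1],
    [[0, 0, 0], 0, -1],
  ],
  squeeze=30,
)

```text
time_s: 9.55
tcp_pos: [0.6624, -0.0078, 0.1892]
eef_rot: [-0.057, 0.998, -0.0, 0.001]
ft_force: [1.3, 0.0, 3.0]
width: 0.168
```

Emit:
move_arm(
  deltas=[
    [[0, 0, 0], 0, -1],
    [[0, 0, 0], 0, -1],
    [[0, 0, -20], 0, -1],
    [[0, 0, -30], 0, -1],
    [[0, 0, -30], 0, -1],
    [[0, 0, 0], 0, -1],
  ],
)

```text
time_s: 10.15
tcp_pos: [0.6633, -0.0079, 0.2721]
eef_rot: [-0.056, 0.998, -0.0, 0.004]
ft_force: [1.2, -0.2, 0.3]
width: 0.169
```

```bash
python3 - <<'E'
from h import *
im=camera("wrist"); crop("wrist",im,(0,0,512,384),1.5,"h_w.png")
plan((0.663,-0.006),0.022,96.5)
E
```

```text
t 10.2 grasp [ 0.663  -0.008   0.1024] head 96.48 F [-0.5  0.6 -0.4] w 0.167
turn -0.02 deg; shift now-axes [ 0.1  2.  80.4] ; after-turn axes [ 0.1  2.  80.4] mm tilt [-3.9e-03 -4.0e-04 -1.0e+00]
```

View pics/h_w.png

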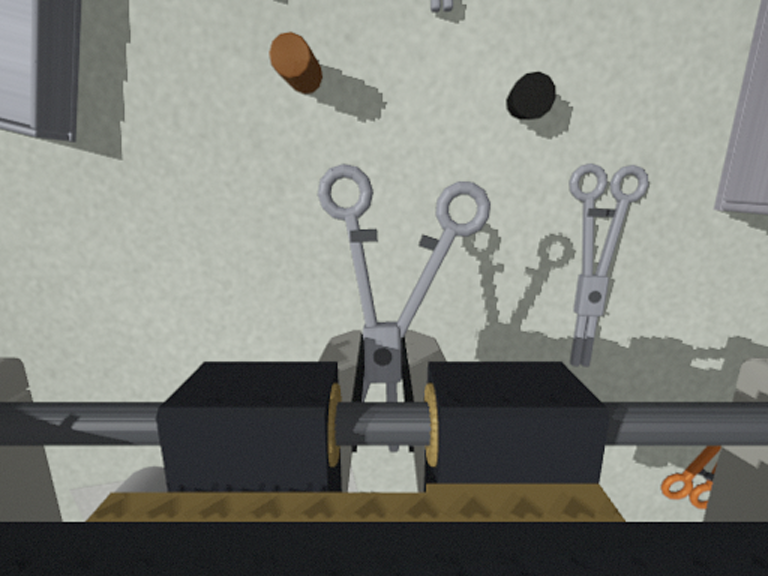

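```bash
python3 - <<'E'
from h import *
plan((0.508,0.0),0.105,95)
E
```

```text
t 10.2 grasp [ 0.663  -0.008   0.1024] head 96.48 F [-0.5  0.6 -0.4] w 0.167
turn 1.48 deg; shift now-axes [153.1  25.4  -3.2] ; after-turn axes [153.7  21.4  -3.2] mm tilt [-3.9e-03 -4.0e-04 -1.0e+00]
```

Emit:
move_arm(
  deltas=[
    [[30, 4, 0], 1.5, -1],
    [[30, 4, 0], 0, -1],
    [[30, 4, 0], 0, -1],
    [[30, 4, 0], 0, -1],
    [[30, 4, 0], 0, -1],
    [[3, 2, 0], 0, -1],
    [[-2, 30, 0], 0, -1],
    [[-2, 35, 0], 0, -1],
  ],
)

```text
time_s: 11.0
tcp_pos: [0.5062, 0.064, 0.2669]
eef_rot: [-0.041, 0.999, -0.001, -0.001]
ft_force: [0.2, 0.1, -0.0]
width: 0.174
```

Emit:
move_arm(
  deltas=[
    [[-3, 40, 0], 0, -1],
    [[-3, 40, 0], 0, -1],
    [[-3, 40, 0], 0, -1],
    [[-3, 40, 0], 0, -1],
    [[-3, 40, 0], 0, -1],
    [[-3, 40, 0], 0, -1],
    [[-3, 30, 0], 0, -1],
    [[0, 0, 0], 0, -1],
  ],
)

```text
time_s: 11.8
tcp_pos: [0.5016, 0.3421, 0.2665]
eef_rot: [-0.048, 0.999, 0.002, -0.001]
ft_force: [-0.0, 0.9, -0.1]
width: 0.171
```

```bash
python3 - <<'E'
from h import *
im=camera("wrist"); crop("wrist",im,(0,0,512,384),1.5,"i_w.png")
plan((0.5054,0.3361),0.028,95)
E
```

```text
t 11.85 grasp [0.502  0.3388 0.099 ] head 95.27 F [-0.2 -0.5 -0.1] w 0.166
turn 0.27 deg; shift now-axes [-3.2 -3.1 71. ] ; after-turn axes [-3.2 -3.1 71. ] mm tilt [ 1.7e-03  8.0e-04 -1.0e+00]
```

View pics/i_w.png

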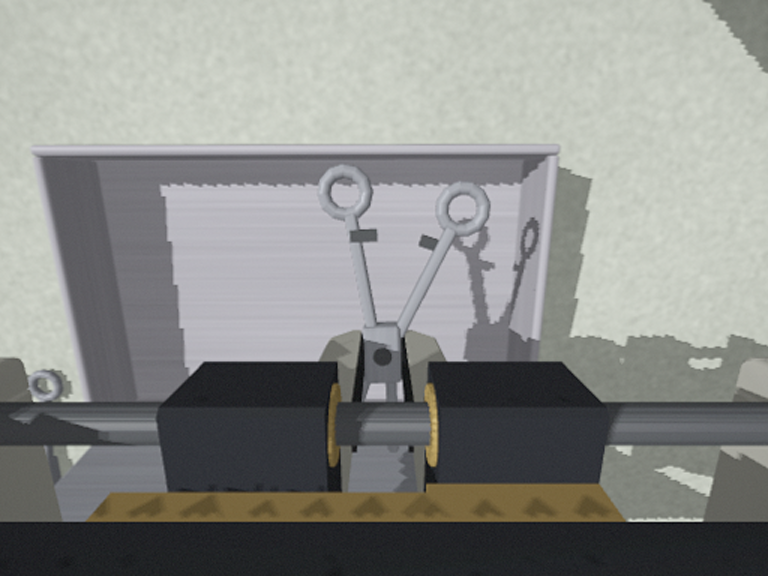

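```bash
python3 - <<'E'
from h import *
c=np.array([.4945,.300]);ex=np.array([.9962,.0872]);ey=np.array([-.0872,.9962])
X=back("wrist",np.array([[34,150],[558,148]])/1.5,0.045)
for x in X: print("case coords",(x[:2]-c)@ex,(x[:2]-c)@ey)
s,T,g,h=where(); print("c in case",(g[:2]-c)@ex,(g[:2]-c)@ey)
for i,uv in enumerate([(345,193),(462,208),(382,356)]):
    x=back("wrist",np.array(uv)/1.5,0.082)[0]; print((x[:2]-c)@ex,(x[:2]-c)@ey)
E
```

```text
case coords -0.07441166099393981 -0.12656826723246614
case coords -0.07644464093917656 0.11988180261444803
c in case 0.01090483942338736 0.03800964132565296
-0.056310839907487205 0.022677211559124524
-0.05071744857427022 0.06912813079462923
0.013081339334534066 0.03758084667188877
```

Emit:
move_arm(
  deltas=[
    [[-3, -3, 20], 0, -1],
    [[0, 0, 20], 0, -1],
    [[0, 0, 15], 0, -1],
    [[0, 0, 10], 0, -1],
    [[0, 0, 5], 0, -1],
    [[0, 0, 0], 0, -1],
  ],
)

```text
time_s: 12.45
tcp_pos: [0.5066, 0.3328, 0.1973]
eef_rot: [-0.043, 0.999, -0.0, -0.0]
ft_force: [0.3, 0.6, -0.8]
width: 0.18
```

```bash
python3 - <<'E'
from h import *
plan((0.5054,0.3361),0.028,95)
E
```

```text
t 12.45 grasp [0.5064 0.3326 0.03  ] head 94.97 F [ 0.3  0.6 -0.8] w 0.18
turn -0.03 deg; shift now-axes [0.7 3.5 2. ] ; after-turn axes [0.7 3.5 2. ] mm tilt [ 1.e-03 -7.e-04 -1.e+00]
```

Emit:
move_arm(
  deltas=[
    [[0, 0, 2], 0, -1],
    [[0, 0, 1], 0, -1],
    [[0, 0, 0], 0, -1],
  ],
)

```text
time_s: 12.75
tcp_pos: [0.5069, 0.3333, 0.1955]
eef_rot: [-0.044, 0.999, 0.0, 0.001]
ft_force: [-0.6, -0.7, -0.1]
width: 0.169
```

Emit:
move_arm(
  deltas=[
    [[0, 0, 0], 0, -0.45],
    [[0, 0, 0], 0, -0.45],
    [[0, 0, 0], 0, -0.45],
    [[0, 0, -20], 0, -0.4],
    [[0, 0, -30], 0, -0.4],
    [[0, 0, -20], 0, -0.3],
  ],
)

```text
time_s: 13.35
tcp_pos: [0.5068, 0.3333, 0.2665]
eef_rot: [-0.044, 0.999, 0.0, 0.001]
ft_force: [-0.6, 0.9, 0.3]
width: 0.335
```

```bash
python3 - <<'E'
from h import *
im=camera("wrist"); crop("wrist",im,(0,0,512,384),1.5,"j_w.png")
plan((0.5054,0.3361),0.028,95)
E
```

```text
t 13.4 grasp [0.5086 0.3345 0.1023] head 94.99 F [0.  0.2 1.9] w 0.344
turn -0.01 deg; shift now-axes [ 3.5  1.6 74.3] ; after-turn axes [ 3.5  1.6 74.3] mm tilt [-0.0063  0.0037 -1.    ]
```

View pics/j_w.png

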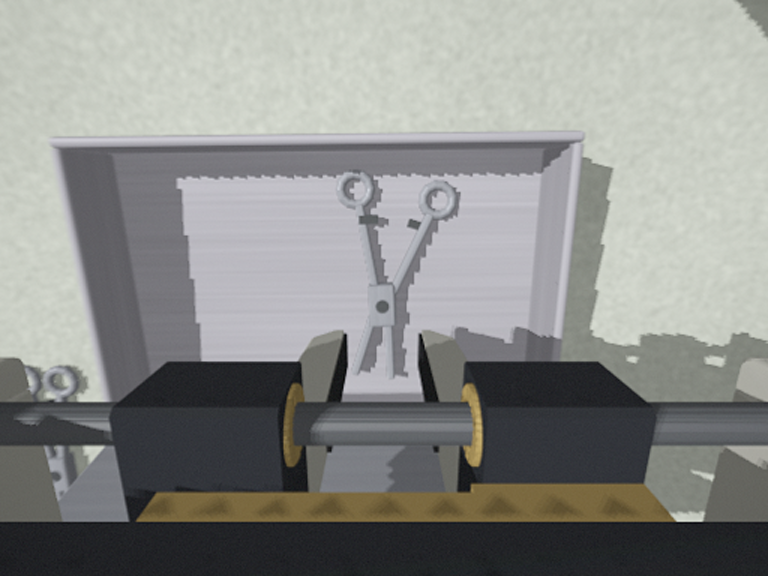

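Emit:
move_arm(
  deltas=[
    [[0, -30, -25], 0, -0.2],
    [[5, -40, -25], 0, -0.2],
    [[10, -40, 0], 0, -0.2],
    [[10, -40, 0], 0, -0.2],
    [[10, -40, 0], 0, -0.2],
    [[10, -40, 0], 0, -0.2],
    [[10, -40, 0], 0, -0.2],
    [[10, -40, 0], 0, -0.2],
  ],
)

```text
time_s: 14.2
tcp_pos: [0.4682, 0.0171, 0.3147]
eef_rot: [-0.044, 0.999, -0.0, -0.0]
ft_force: [0.1, -1.0, -0.1]
width: 0.401
```

Emit:
move_arm(
  deltas=[
    [[10, -40, 0], 0, -0.2],
    [[10, -40, 0], 0, -0.2],
    [[0, -34, 0], 0, -0.2],
    [[0, 0, 0], 0, -0.2],
    [[0, 0, 0], 0, -0.2],
  ],
)

```text
time_s: 14.7
tcp_pos: [0.4585, -0.0973, 0.3146]
eef_rot: [-0.042, 0.999, 0.0, -0.0]
ft_force: [-0.7, -0.0, -0.1]
width: 0.401
```

```bash
python3 - <<'E'
from h import *
im=camera("wrist"); crop("wrist",im,(0,0,512,384),1.5,"k_w.png")
plan((0.46,-.095),0.022,95); p=P("wrist"); print([x.tolist() for x in p[1:]])
E
```

```text
t 14.75 grasp [ 0.4586 -0.096   0.1474] head 95.01 F [-0.9  1.1  0.1] w 0.398
turn 0.01 deg; shift now-axes [ -1.5   0.7 125.4] ; after-turn axes [ -1.5   0.7 125.4] mm tilt [ 4.e-04  9.e-04 -1.e+00]
[[[-0.0873376695466932, 0.9961787559627239, 0.0001328409285485388], [0.9628466070345639, 0.0843811424074633, 0.2565272580605012], [0.25553579553592937, 0.022532398331535572, -0.9665369875101774]], [0.13598398569223297, -0.44000824854187753, 0.18829092026768857]]
```

View pics/k_w.png

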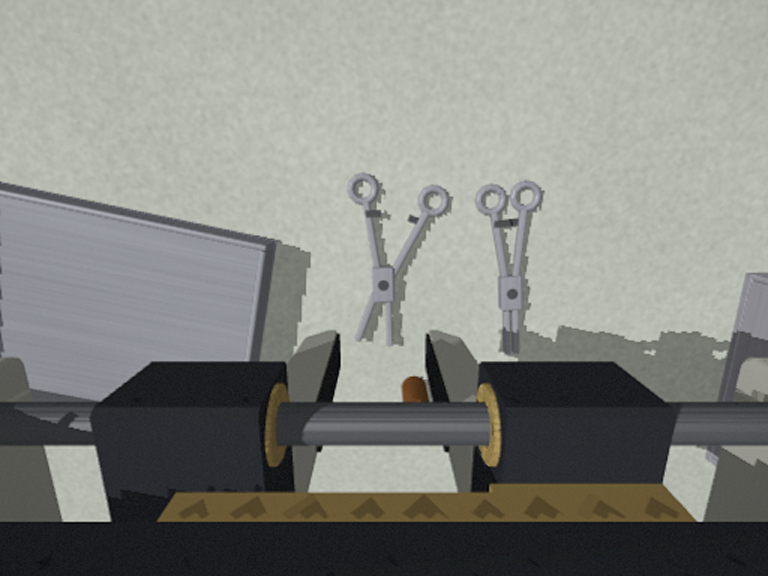

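```bash
python3 - <<'E'
from h import *
fc("wrist",[(383,285),(362,188),(432,200),(390,343),(360,340)])
fc("wrist",[(512,294),(491,199),(526,195),(516,350),(508,350)])
plan((0.46,-.095),0.022,95)
E
```

```text
pivot [ 0.4589 -0.0958  0.01  ] ring angs [ 17.1 -24.6] tip angs [ 11.6 -16.6] dist [69.5 68.9 46.9 47.5]
pivot [ 0.4574 -0.0018  0.01  ] ring angs [20.7  0.8] tip angs [15.   7.4] dist [69.9 70.2 46.3 45.6]
t 14.75 grasp [ 0.4586 -0.096   0.1474] head 95.01 F [-0.9  1.1  0.1] w 0.398
turn 0.01 deg; shift now-axes [ -1.5   0.7 125.4] ; after-turn axes [ -1.5   0.7 125.4] mm tilt [ 4.e-04  9.e-04 -1.e+00]
```

Emit:
move_arm(
  deltas=[
    [[0, 0, 30], -2.4, -0.2],
    [[0, 0, 30], 0, -0.2],
    [[0, 0, 30], 0, -0.2],
    [[0, 0, 25], 0, -0.2],
    [[0, 0, 10], 0, -0.2],
    [[0, 0, 0], 0, -0.2],
  ],
)

```text
time_s: 15.35
tcp_pos: [0.4586, -0.0952, 0.1889]
eef_rot: [-0.066, 0.998, 0.001, -0.001]
ft_force: [-0.2, -0.0, -1.4]
width: 0.397
```

```bash
python3 - <<'E'
from h import *
plan((0.4588,-.0958),0.022,97.4)
E
```

```text
t 15.35 grasp [ 0.4581 -0.095   0.0216] head 97.54 F [-0.2 -0.  -1.4] w 0.397
turn 0.14 deg; shift now-axes [-0.5 -0.8 -0.4] ; after-turn axes [-0.6 -0.8 -0.4] mm tilt [ 0.0026  0.0015 -1.    ]
```

Emit:
move_arm(
  deltas=[
    [[0, 0, 0], 0, -1],
    [[0, 0, 0], 0, -1],
    [[0, 0, 0], 0, -1],
    [[0, 0, 0], 0, -1],
    [[0, 0, 0], 0, -1],
    [[0, 0, -20], 0, -1],
    [[0, 0, -30], 0, -1],
    [[0, 0, -30], 0, -1],
  ],
)

```text
time_s: 16.15
tcp_pos: [0.4583, -0.0967, 0.2705]
eef_rot: [-0.064, 0.998, 0.0, -0.001]
ft_force: [1.3, -0.4, -0.5]
width: 0.169
```

```bash
python3 - <<'E'
from h import *
plan((0.5133,.2454),0.1,95)
im=camera("top"); crop("top",im,(190,140,110,130),4,"l_f.png")
E
```

```text
t 16.15 grasp [ 0.458  -0.0967  0.1032] head 97.38 F [ 1.3 -0.4 -0.5] w 0.169
turn 2.38 deg; shift now-axes [-98.8 332.1   3.2] ; after-turn axes [-84.9 336.    3.2] mm tilt [ 1.8e-03  5.0e-04 -1.0e+00]
```

View pics/l_f.png

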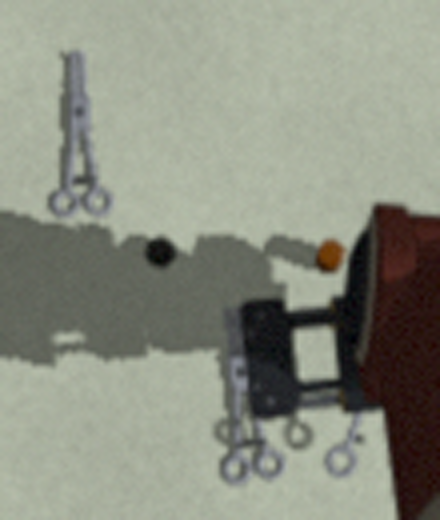

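Emit:
move_arm(
  deltas=[
    [[-5, 40, 0], 2.4, -1],
    [[-10, 40, 0], 0, -1],
    [[-10, 40, 0], 0, -1],
    [[-10, 40, 0], 0, -1],
    [[-10, 40, 0], 0, -1],
    [[-10, 40, 0], 0, -1],
    [[-10, 40, 0], 0, -1],
    [[-10, 40, 0], 0, -1],
  ],
)

```text
time_s: 17.0
tcp_pos: [0.5038, 0.2302, 0.2697]
eef_rot: [-0.044, 0.999, -0.0, -0.0]
ft_force: [0.2, -0.8, -0.1]
width: 0.169
```

Emit:
move_arm(
  deltas=[
    [[-9, 16, 0], 0, -1],
    [[0, 0, 0], 0, -1],
    [[0, 0, 0], 0, -1],
  ],
)

```text
time_s: 17.3
tcp_pos: [0.5112, 0.2444, 0.2694]
eef_rot: [-0.043, 0.999, -0.001, -0.001]
ft_force: [-0.7, -0.2, 0.1]
width: 0.167
```

```bash
python3 - <<'E'
from h import *
im=camera("wrist"); crop("wrist",im,(0,0,512,384),1.5,"m_w.png")
plan((0.5133,.2454),0.027,95)
E
```

```text
t 17.35 grasp [0.511  0.2431 0.1022] head 94.88 F [ 0.6 -0.9  0.1] w 0.169
turn -0.12 deg; shift now-axes [-2.6  2.3 75.2] ; after-turn axes [-2.6  2.3 75.2] mm tilt [ 0.0017 -0.0022 -1.    ]
```

View pics/m_w.png

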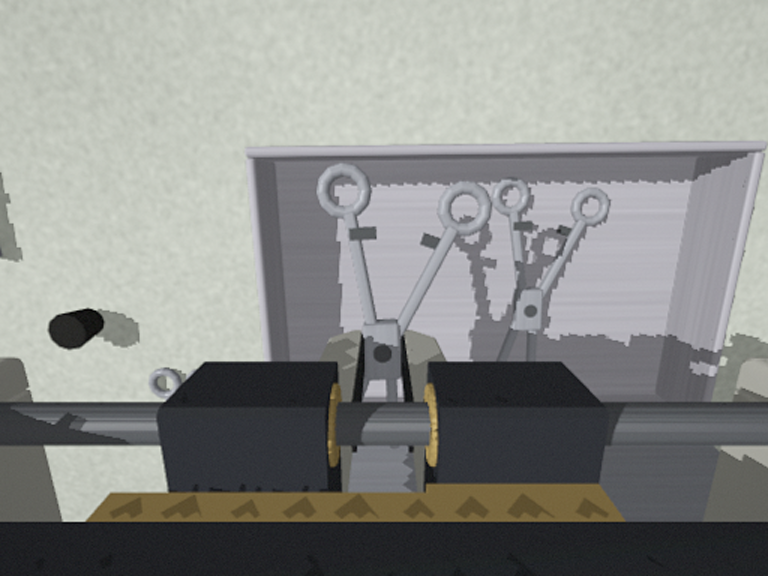

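Emit:
move_arm(
  deltas=[
    [[-3, 0, 20], 0, -1],
    [[0, 0, 20], 0, -1],
    [[0, 0, 15], 0, -1],
    [[0, 0, 10], 0, -1],
    [[0, 0, 8], 0, -1],
    [[0, 0, 2], 0, -1],
    [[0, 0, 0], 0, -1],
  ],
)

```text
time_s: 18.05
tcp_pos: [0.5147, 0.2442, 0.1957]
eef_rot: [-0.043, 0.999, -0.001, -0.0]
ft_force: [-1.4, -1.1, 2.9]
width: 0.172
```

```bash
python3 - <<'E'
from h import *
plan((0.5133,.2454),0.027,95)
E
```

```text
t 18.05 grasp [0.5146 0.2439 0.0284] head 94.9 F [-1.4 -1.1  2.9] w 0.172
turn -0.10 deg; shift now-axes [1.2 1.6 1.4] ; after-turn axes [1.2 1.6 1.4] mm tilt [ 5.0e-04 -1.7e-03 -1.0e+00]
```

Emit:
move_arm(
  deltas=[
    [[0, 0, 0], 0, -0.45],
    [[0, 0, 0], 0, -0.45],
    [[0, 0, 0], 0, -0.45],
    [[0, 0, -20], 0, -0.4],
    [[0, 0, -30], 0, -0.4],
    [[0, 0, -30], 0, -0.3],
    [[0, 0, -30], 0, -0.3],
    [[0, 0, 0], 0, -0.3],
  ],
)

```text
time_s: 18.85
tcp_pos: [0.5158, 0.2464, 0.309]
eef_rot: [-0.044, 0.999, 0.002, 0.004]
ft_force: [1.3, 0.3, 0.2]
width: 0.352
```

```bash
python3 - <<'E'
from h import *
im=camera("wrist"); crop("wrist",im,(0,0,512,384),1.5,"n_w.png")
im=camera("top"); crop("top",im,(190,140,110,130),4,"n_f.png")
plan((0.4574,-.0018),0.15,100.9)
E
```

```text
t 18.95 grasp [0.5146 0.2458 0.138 ] head 95.0 F [-0.2  0.  -0. ] w 0.347
turn -5.90 deg; shift now-axes [  78.5 -241.7  -12.2] ; after-turn axes [ 103.  -232.4  -12.3] mm tilt [-1.1e-03  6.0e-04 -1.0e+00]
```

View pics/n_w.png

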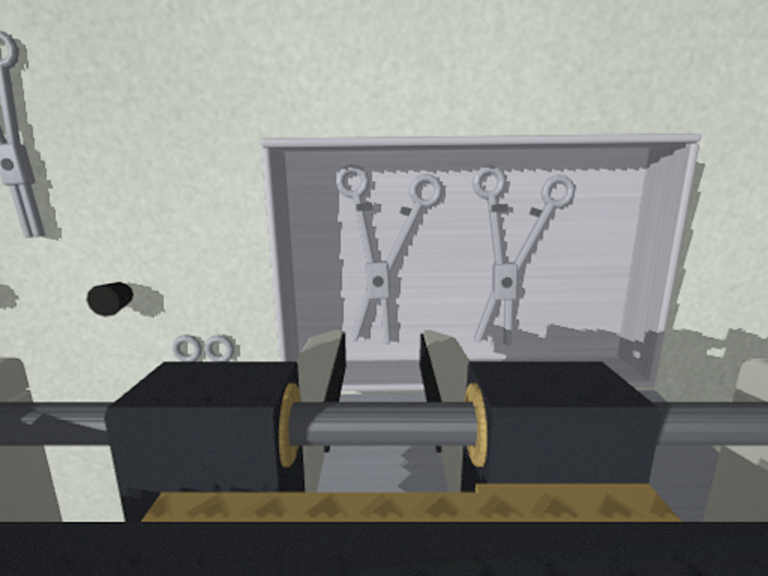

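View pics/n_f.png

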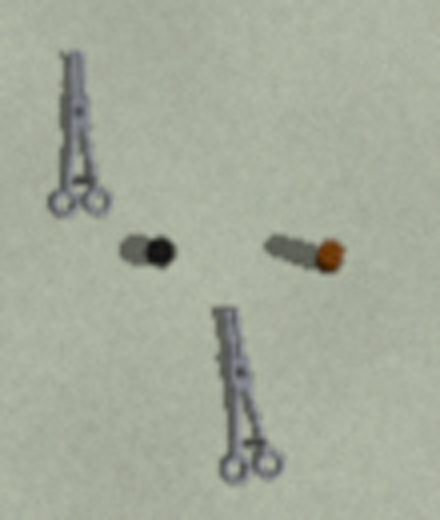

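Emit:
move_arm(
  deltas=[
    [[5, -40, -10], -5.9, -0.2],
    [[18, -40, 0], 0, -0.2],
    [[20, -40, 0], 0, -0.2],
    [[20, -40, 0], 0, -0.2],
    [[20, -40, 0], 0, -0.2],
    [[20, -32, 0], 0, -0.2],
    [[0, 0, 0], 0, -0.2],
    [[0, 0, 0], 0, -0.2],
  ],
)

```text
time_s: 19.75
tcp_pos: [0.4526, -0.0023, 0.3139]
eef_rot: [-0.094, 0.996, 0.0, -0.001]
ft_force: [-0.0, 0.4, -0.2]
width: 0.401
```

```bash
python3 - <<'E'
from h import *
im=camera("wrist"); crop("wrist",im,(0,0,512,384),1.5,"o_w.png")
plan((0.4572,-.0020),0.022,100.9)
E
```

```text
t 19.8 grasp [ 0.4528 -0.001   0.1468] head 100.92 F [-0.   1.3 -0.2] w 0.4
turn 0.02 deg; shift now-axes [ -4.3  -1.9 124.8] ; after-turn axes [ -4.3  -1.9 124.8] mm tilt [ 0.0013  0.001  -1.    ]
```

View pics/o_w.png

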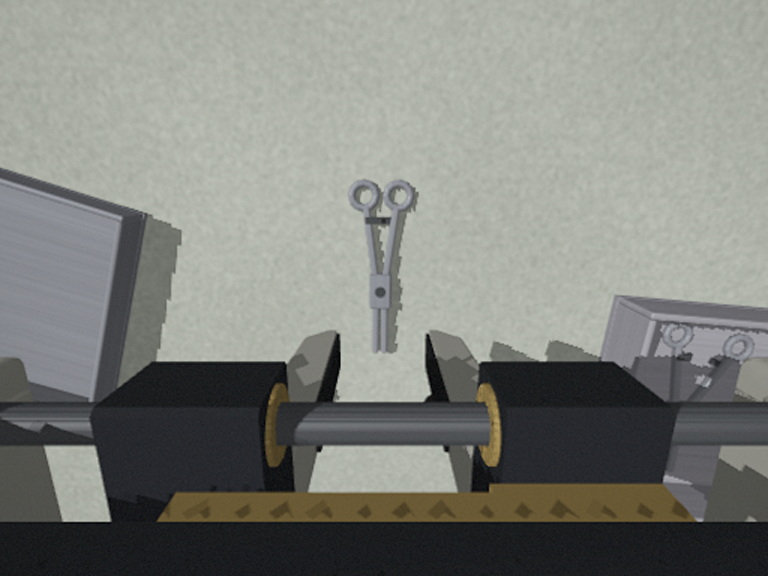

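Emit:
move_arm(
  deltas=[
    [[-4, -1, 30], 0, -0.2],
    [[0, 0, 30], 0, -0.2],
    [[0, 0, 30], 0, -0.2],
    [[0, 0, 25], 0, -0.2],
    [[0, 0, 10], 0, -0.2],
    [[0, 0, 0], 0, -0.2],
    [[0, 0, 0], 0, -1],
    [[0, 0, 0], 0, -1],
  ],
)

```text
time_s: 20.6
tcp_pos: [0.4577, -0.0016, 0.1909]
eef_rot: [-0.095, 0.995, -0.0, 0.001]
ft_force: [-0.1, 0.5, 0.5]
width: 0.272
```

Emit:
move_arm(
  deltas=[
    [[0, 0, 0], 0, -1],
    [[0, 0, 0], 0, -1],
    [[0, 0, 0], 0, -1],
    [[0, 0, -20], 0, -1],
    [[0, 0, -30], 0, -1],
    [[0, 0, -30], 0, -1],
    [[0, 0, 0], 0, -1],
  ],
)

```text
time_s: 21.3
tcp_pos: [0.458, -0.002, 0.2729]
eef_rot: [-0.095, 0.996, -0.0, 0.004]
ft_force: [-0.2, -0.0, -0.3]
width: 0.166
```

```bash
python3 - <<'E'
from h import *
c=np.array([.4968,-.2939]);a=np.radians(-7.4);ex=np.array([np.cos(a),np.sin(a)]);ey=np.array([-ex[1],ex[0]])
t1=c+.014*ex-.05*ey; t2=c+.014*ex+.05*ey; print(t1,t2)
plan(t1,0.1,82.6)
im=camera("wrist"); crop("wrist",im,(0,0,512,384),1.2,"p_w.png")
E
```

```text
[ 0.50424362 -0.3452867 ] [ 0.51712318 -0.24611958]
t 21.3 grasp [ 0.4592 -0.002   0.1056] head 100.87 F [-0.2 -0.  -0.3] w 0.166
turn 18.27 deg; shift now-axes [  20.5 -345.6    5.9] ; after-turn axes [ -88.8 -334.6    6.7] mm tilt [-0.007  -0.0012 -1.    ]
```

View pics/p_w.png

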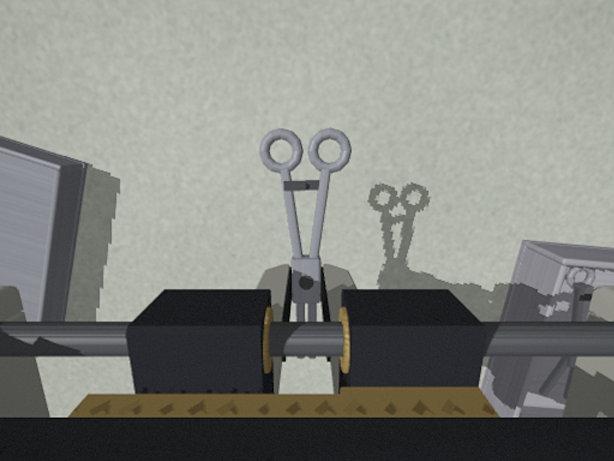

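Emit:
move_arm(
  deltas=[
    [[0, 0, 0], 6.1, -1],
    [[0, 0, 0], 6.1, -1],
    [[0, 0, 0], 6.1, -1],
    [[-10, -40, 0], 0, -1],
    [[-10, -40, 0], 0, -1],
    [[-10, -40, 0], 0, -1],
    [[-10, -40, 0], 0, -1],
    [[-10, -40, 0], 0, -1],
  ],
)

```text
time_s: 22.15
tcp_pos: [0.4804, -0.2082, 0.2683]
eef_rot: [0.065, 0.998, 0.0, -0.002]
ft_force: [0.6, -0.8, -0.3]
width: 0.169
```

Emit:
move_arm(
  deltas=[
    [[-13, -45, 0], 0, -1],
    [[-13, -45, 0], 0, -1],
    [[-13, -45, 0], 0, -1],
    [[0, 0, 0], 0, -1],
    [[0, 0, 0], 0, -1],
  ],
)

```text
time_s: 22.65
tcp_pos: [0.5011, -0.3466, 0.2678]
eef_rot: [0.066, 0.998, 0.001, -0.002]
ft_force: [-0.3, 1.0, -0.9]
width: 0.171
```

```bash
python3 - <<'E'
from h import *
im=camera("wrist"); crop("wrist",im,(0,0,512,384),1.5,"q_w.png")
plan([ 0.50424362, -0.3452867 ],0.026,82.6)
print(state()["qpos"].round(2))
E
```

```text
t 22.7 grasp [ 0.5012 -0.3443  0.1008] head 82.58 F [ 0.5  0.3 -0.7] w 0.17
turn -0.02 deg; shift now-axes [-3.4 -0.7 74.7] ; after-turn axes [-3.4 -0.7 74.7] mm tilt [ 0.0033  0.0025 -1.    ]
[ 0.58  0.71 -0.03  1.69  0.03  0.75  1.98]
```

View pics/q_w.png

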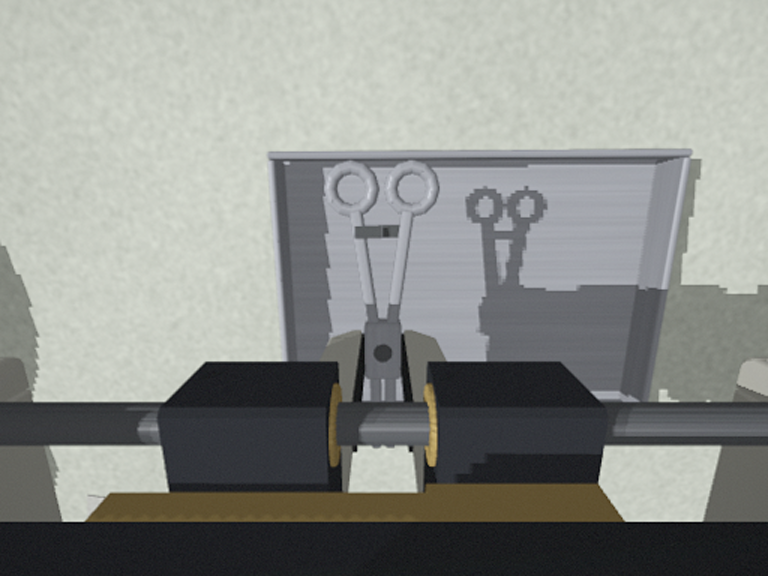

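Emit:
move_arm(
  deltas=[
    [[-3, 0, 20], 0, -1],
    [[0, 0, 20], 0, -1],
    [[0, 0, 15], 0, -1],
    [[0, 0, 10], 0, -1],
    [[0, 0, 7], 0, -1],
    [[0, 0, 2], 0, -1],
    [[0, 0, 0], 0, -1],
  ],
)

```text
time_s: 23.4
tcp_pos: [0.5053, -0.346, 0.196]
eef_rot: [0.065, 0.998, -0.0, 0.0]
ft_force: [-0.4, 0.1, -1.2]
width: 0.167
```

```bash
python3 - <<'E'
from h import *
plan([ 0.50424362, -0.3452867 ],0.026,82.6)
E
```

```text
t 23.4 grasp [ 0.5053 -0.346   0.0287] head 82.59 F [-0.4  0.1 -1.2] w 0.167
turn -0.01 deg; shift now-axes [1.1 0.6 2.7] ; after-turn axes [1.1 0.6 2.7] mm tilt [-1.e-04 -1.e-04 -1.e+00]
```

Emit:
move_arm(
  deltas=[
    [[0, 0, 2], 0, -1],
    [[0, 0, 0], 0, -0.45],
    [[0, 0, 0], 0, -0.45],
    [[0, 0, 0], 0, -0.45],
    [[0, 0, -20], 0, -0.4],
    [[0, 0, -30], 0, -0.4],
    [[0, 0, -30], 0, -0.3],
    [[0, 0, -30], 0, -0.3],
  ],
)

```text
time_s: 24.2
tcp_pos: [0.505, -0.3459, 0.305]
eef_rot: [0.065, 0.998, 0.0, -0.0]
ft_force: [1.0, 0.3, 1.6]
width: 0.346
```

```bash
python3 - <<'E'
from h import *
im=camera("wrist"); crop("wrist",im,(0,0,512,384),1.2,"r_w.png")
im=camera("top"); crop("top",im,(80,130,330,140),2.4,"r_f.png")
plan([0.648,0.124],0.14,95.4)
E
```

```text
t 24.3 grasp [ 0.5076 -0.3477  0.1413] head 82.58 F [-0.2 -0.2  1.1] w 0.346
turn -12.82 deg; shift now-axes [-78.2 485.9  -0. ] ; after-turn axes [-184.1  456.4    1. ] mm tilt [-0.0086 -0.0042 -1.    ]
```

View pics/r_w.png

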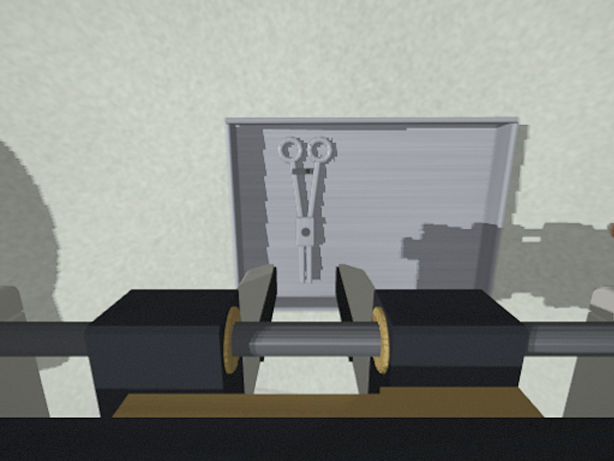

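View pics/r_f.png

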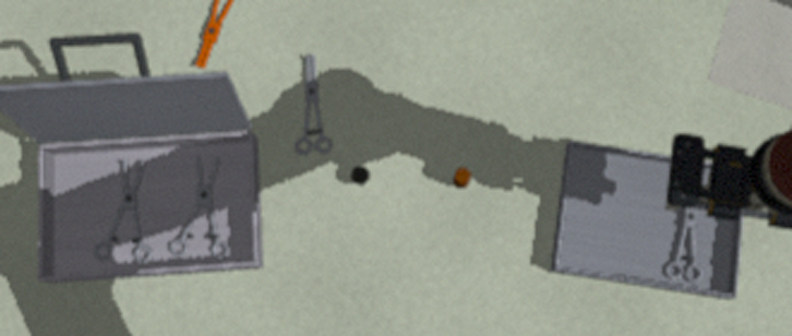

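Emit:
move_arm(
  deltas=[
    [[0, 0, -10], -6.4, -0.2],
    [[0, 0, 0], -6.4, -0.2],
    [[-20, 40, 0], 0, -0.2],
    [[-20, 40, 0], 0, -0.2],
    [[-20, 40, 0], 0, -0.2],
    [[-20, 40, 0], 0, -0.2],
    [[-20, 40, 0], 0, -0.2],
    [[-20, 40, 0], 0, -0.2],
  ],
)

```text
time_s: 25.1
tcp_pos: [0.6022, -0.094, 0.313]
eef_rot: [-0.047, 0.999, 0.0, -0.001]
ft_force: [0.4, -1.3, 0.0]
width: 0.399
```

Emit:
move_arm(
  deltas=[
    [[-20, 40, 0], 0, -0.2],
    [[-20, 40, 0], 0, -0.2],
    [[-20, 40, 0], 0, -0.2],
    [[-20, 40, 0], 0, -0.2],
    [[-10, 30, 0], 0, -0.2],
    [[0, 0, 0], 0, -0.2],
    [[0, 0, 0], 0, -0.2],
  ],
)

```text
time_s: 25.8
tcp_pos: [0.6735, 0.1027, 0.3126]
eef_rot: [-0.048, 0.999, -0.0, -0.001]
ft_force: [0.4, -0.7, 0.5]
width: 0.404
```

```bash
python3 - <<'E'
from h import *
im=camera("wrist"); crop("wrist",im,(0,0,512,384),1.5,"s_w.png")
plan([0.680,0.127],0.021,95.4)
E
```

```text
t 25.85 grasp [0.6733 0.1004 0.1456] head 95.35 F [-0.8 -0.5  0.5] w 0.397
turn -0.05 deg; shift now-axes [ -9.4  26.1 124.5] ; after-turn axes [ -9.5  26.1 124.5] mm tilt [ 0.0021 -0.0019 -1.    ]
```

View pics/s_w.png

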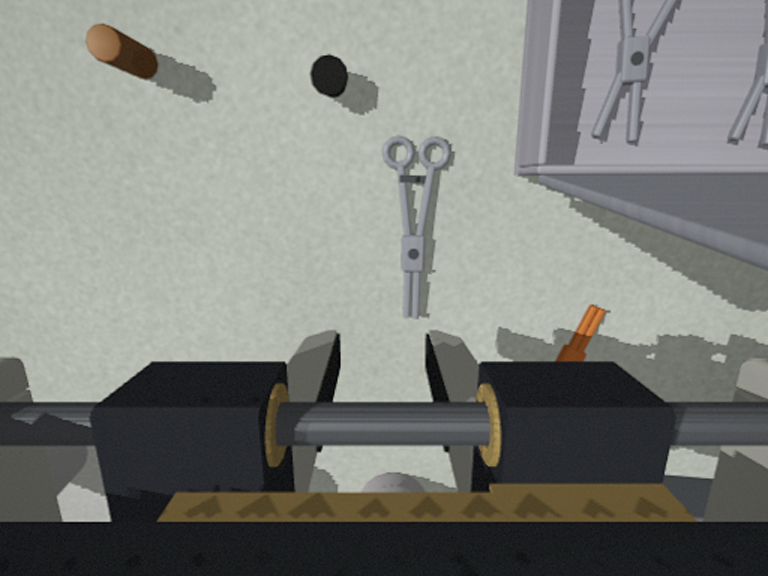

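```bash
python3 - <<'E'
from h import *
X=fc("wrist",[(413,254),(398,152),(435,152),(416,317),(408,317)])
a=np.radians(5); t=X[0,:2]+.032*np.array([np.cos(a),np.sin(a)])
plan(t,0.021,95.2)
Y=back("wrist",np.array([[520,170],[768,262]])/1.5,[.045,.17][0]); print(Y)
E
```

```text
pivot [0.6486 0.119  0.01  ] ring angs [14.5 -6. ] tip angs [9.4 2.3] dist [69.3 69.8 48.2 48.1]
t 25.85 grasp [0.6733 0.1004 0.1456] head 95.35 F [-0.8 -0.5  0.5] w 0.397
turn 0.15 deg; shift now-axes [ -9.4  20.8 124.5] ; after-turn axes [ -9.3  20.9 124.5] mm tilt [ 0.0021 -0.0019 -1.    ]
[[0.58771964 0.17281156 0.045     ]
 [0.62741447 0.33530419 0.045     ]]
```

Emit:
move_arm(
  deltas=[
    [[-5, 11, 20], 0, -0.2],
    [[-4, 11, 20], 0, -0.2],
    [[0, 0, 30], 0, -0.2],
    [[0, 0, 30], 0, -0.2],
    [[0, 0, 15], 0, -0.2],
    [[0, 0, 8], 0, -0.2],
    [[0, 0, 0], 0, -0.2],
  ],
)

```text
time_s: 26.55
tcp_pos: [0.6804, 0.1245, 0.1894]
eef_rot: [-0.047, 0.999, -0.0, -0.001]
ft_force: [-0.1, -0.2, 0.2]
width: 0.399
```

```bash
python3 - <<'E'
from h import *
im=camera("wrist"); crop("wrist",im,(0,0,512,384),1.5,"t_w.png")
plan([0.680,0.1235],0.021,95.4)
E
```

```text
t 26.6 grasp [0.681  0.1246 0.0235] head 95.37 F [ 0.4 -0.1  0.6] w 0.399
turn -0.03 deg; shift now-axes [ 1.1 -1.   2.5] ; after-turn axes [ 1.1 -1.   2.5] mm tilt [-2.e-04  1.e-04 -1.e+00]
```

View pics/t_w.png

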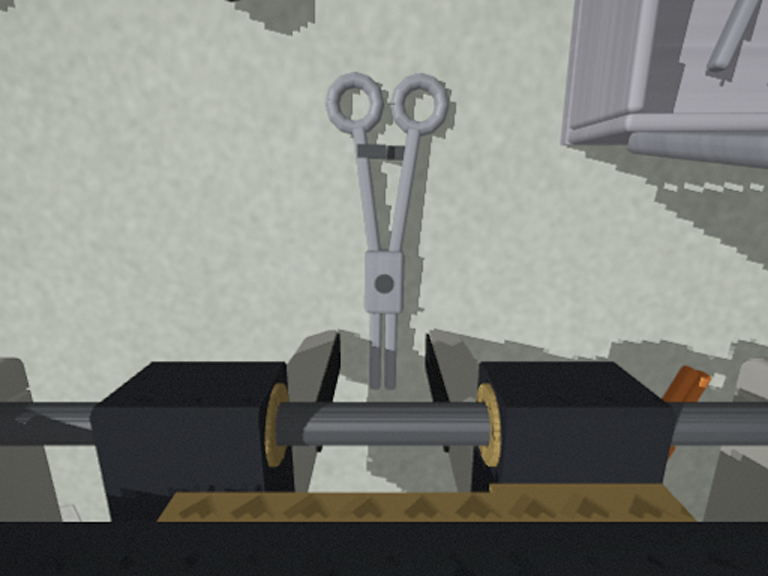

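Emit:
move_arm(
  deltas=[
    [[0, 0, 2], 0, -1],
    [[0, 0, 0], 0, -1],
    [[0, 0, 0], 0, -1],
    [[0, 0, 0], 0, -1],
    [[0, 0, 0], 0, -1],
    [[0, 0, 0], 0, -1],
    [[0, 0, 0], 0, -1],
  ],
  squeeze=15,
)

```text
time_s: 27.3
tcp_pos: [0.681, 0.1246, 0.1893]
eef_rot: [-0.047, 0.999, 0.0, 0.0]
ft_force: [0.9, 0.7, 1.2]
width: 0.122
```

Emit:
move_arm(
  deltas=[
    [[-2, -10, 0], 0, -1],
    [[-2, -12, 0], 0, -1],
    [[-2, -12, 0], 0, -1],
    [[-2, -12, 0], 0, -1],
    [[-2, -12, 0], 0, -1],
    [[-2, -12, 0], 0, -1],
    [[-2, -10, 0], 0, -1],
    [[0, 0, 0], 0, -1],
  ],
)

```text
time_s: 28.1
tcp_pos: [0.7028, 0.043, 0.1889]
eef_rot: [-0.046, 0.999, -0.001, 0.0]
ft_force: [1.1, -1.7, 1.4]
width: 0.12
```

Emit:
move_arm(
  deltas=[
    [[0, 0, 0], 0, -0.3],
    [[0, 0, 0], 0, -0.3],
    [[0, 0, 0], 0, -0.3],
    [[0, 0, -30], 0, -0.3],
    [[0, 0, -40], 0, -0.2],
    [[14, 0, -40], 0, -0.2],
    [[14, 0, -10], 0, -0.2],
    [[0, 0, 0], 0, -0.2],
  ],
)

```text
time_s: 28.9
tcp_pos: [0.6738, 0.044, 0.3118]
eef_rot: [-0.047, 0.999, 0.0, 0.002]
ft_force: [0.2, -0.0, -0.1]
width: 0.397
```

```bash
python3 - <<'E'
from h import *
im=camera("wrist"); crop("wrist",im,(0,0,512,384),1.5,"u_w.png")
plan([0.66,0.04],0.022,95.4)
E
```

```text
t 28.95 grasp [0.6742 0.044  0.1425] head 95.43 F [-0.3  0.7 -0.5] w 0.4
turn 0.03 deg; shift now-axes [ 14.7  -2.7 120.4] ; after-turn axes [ 14.7  -2.7 120.4] mm tilt [-1.2e-03 -1.0e-04 -1.0e+00]
```

View pics/u_w.png

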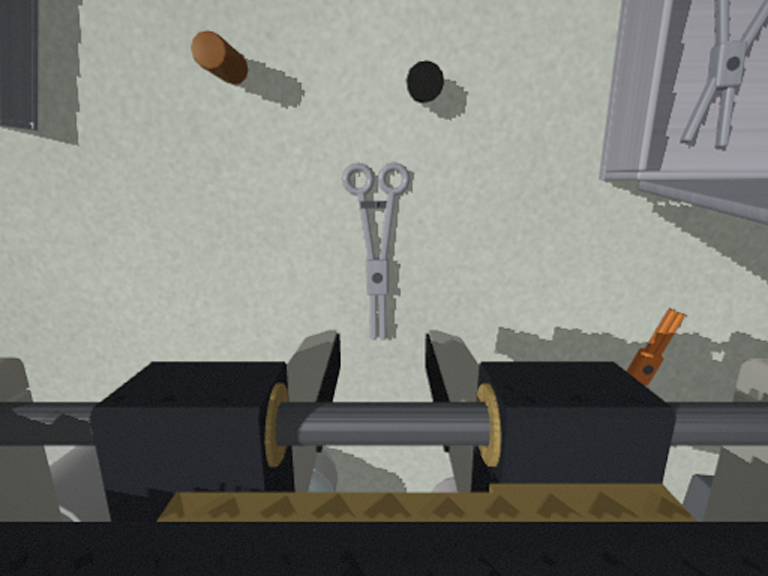

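```bash
python3 - <<'E'
from h import *
X=fc("wrist",[(377,278),(358,179),(394,179),(381,337),(374,337)])
plan(X[0,:2],0.022,94.3)
E
```

```text
pivot [0.6689 0.0392 0.01  ] ring angs [16.  -4.3] tip angs [8.9 2.4] dist [68.7 68.6 46.2 46.2]
t 28.95 grasp [0.6742 0.044  0.1425] head 95.43 F [-0.3  0.7 -0.5] w 0.4
turn 1.13 deg; shift now-axes [  5.9  -4.3 120.5] ; after-turn axes [  5.9  -4.4 120.5] mm tilt [-1.2e-03 -1.0e-04 -1.0e+00]
```

Emit:
move_arm(
  deltas=[
    [[5, -3, 30], 0, -0.2],
    [[0, 0, 30], 0, -0.2],
    [[0, 0, 30], 0, -0.2],
    [[0, 0, 20], 0, -0.2],
    [[0, 0, 10], 0, -0.2],
    [[0, 0, 0], 0, -0.2],
    [[0, 0, 0], 0, -1],
    [[0, 0, 0], 0, -1],
  ],
  squeeze=30,
)

```text
time_s: 29.75
tcp_pos: [0.6698, 0.0403, 0.1884]
eef_rot: [-0.047, 0.999, -0.0, -0.0]
ft_force: [0.4, -0.1, -0.3]
width: 0.273
```

Emit:
move_arm(
  deltas=[
    [[0, 0, 0], 0, -1],
    [[0, 0, 0], 0, -1],
    [[0, 0, 0], 0, -1],
    [[0, 0, -20], 0, -1],
    [[0, 0, -30], 0, -1],
    [[0, 0, -30], 0, -1],
    [[0, 0, 0], 0, -1],
  ],
)

```text
time_s: 30.45
tcp_pos: [0.6713, 0.0403, 0.2739]
eef_rot: [-0.047, 0.999, 0.0, 0.005]
ft_force: [0.9, -0.3, -0.8]
width: 0.171
```

```bash
python3 - <<'E'
from h import *
plan([ 0.51712318, -0.24611958],0.1,82.6)
im=camera("wrist"); crop("wrist",im,(0,0,512,384),1.2,"v_w.png")
E
```

```text
t 30.45 grasp [0.673  0.0404 0.1066] head 95.37 F [ 0.9 -0.3 -0.8] w 0.171
turn 12.77 deg; shift now-axes [ 182.1 -270.7    4.8] ; after-turn axes [ 117.7 -304.2    5.4] mm tilt [-1.e-02 -1.e-04 -1.e+00]
```

View pics/v_w.png

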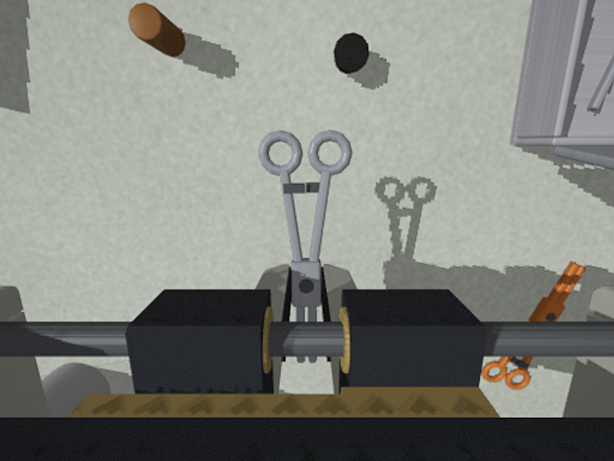

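Held. On to the tray.

Emit:
move_arm(
  deltas=[
    [[0, 0, 0], 6.4, -1],
    [[0, 0, 0], 6.4, -1],
    [[15, -40, 0], 0, -1],
    [[15, -40, 0], 0, -1],
    [[15, -40, 0], 0, -1],
    [[15, -40, 0], 0, -1],
    [[15, -40, 0], 0, -1],
    [[15, -40, 0], 0, -1],
  ],
)

```text
time_s: 31.3
tcp_pos: [0.5479, -0.1874, 0.2674]
eef_rot: [0.065, 0.998, 0.0, -0.001]
ft_force: [-0.0, -0.6, 0.2]
width: 0.162
```

Emit:
move_arm(
  deltas=[
    [[14, -32, 0], 0, -1],
    [[13, -32, 0], 0, -1],
    [[0, 0, 0], 0, -1],
    [[0, 0, 0], 0, -1],
    [[0, 0, 0], 0, -1],
  ],
)

```text
time_s: 31.8
tcp_pos: [0.5149, -0.2447, 0.2682]
eef_rot: [0.064, 0.998, 0.001, -0.0]
ft_force: [0.4, 0.6, -1.0]
width: 0.167
```

```bash
python3 - <<'E'
from h import *
im=camera("wrist"); crop("wrist",im,(0,0,512,384),1.2,"w_w.png")
plan([ 0.51712318, -0.24611958],0.026,82.6)
E
```

```text
t 31.85 grasp [ 0.5151 -0.2441  0.101 ] head 82.75 F [ 0.8 -0.  -0.1] w 0.169
turn 0.15 deg; shift now-axes [-2.3 -1.9 75. ] ; after-turn axes [-2.3 -1.8 75. ] mm tilt [ 6.0e-04  1.6e-03 -1.0e+00]
```

View pics/w_w.png

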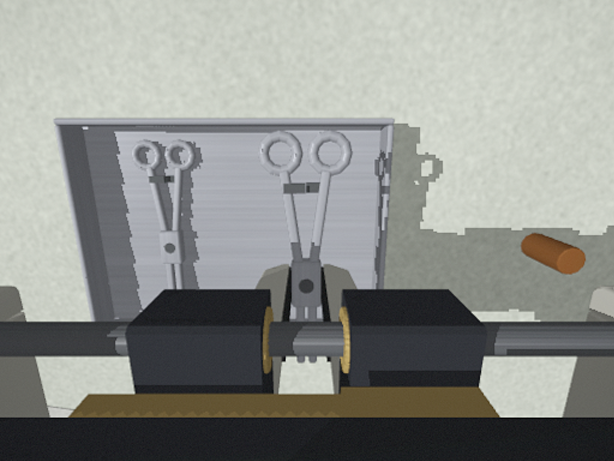

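Emit:
move_arm(
  deltas=[
    [[-2, -6, 20], 0, -1],
    [[0, 0, 20], 0, -1],
    [[0, 0, 15], 0, -1],
    [[0, 0, 10], 0, -1],
    [[0, 0, 7], 0, -1],
    [[0, 0, 2], 0, -1],
    [[0, 0, 0], 0, -1],
    [[0, 0, 0], 0, -1],
  ],
)

```text
time_s: 32.65
tcp_pos: [0.5159, -0.2525, 0.1955]
eef_rot: [0.065, 0.998, -0.0, 0.001]
ft_force: [0.6, -0.7, -0.3]
width: 0.169
```

```bash
python3 - <<'E'
from h import *
plan([ 0.51712318, -0.24611958],0.026,82.6)
E
```

```text
t 32.65 grasp [ 0.5161 -0.2526  0.0282] head 82.59 F [ 0.6 -0.7 -0.3] w 0.169
turn -0.01 deg; shift now-axes [-0.2  6.5  2.2] ; after-turn axes [-0.2  6.5  2.2] mm tilt [-1.2e-03 -4.0e-04 -1.0e+00]
```

Emit:
move_arm(
  deltas=[
    [[0, 0, 2], 0, -1],
    [[0, 0, 0], 0, -0.45],
    [[0, 0, 0], 0, -0.45],
    [[0, 0, 0], 0, -0.45],
    [[0, 0, -20], 0, -0.4],
    [[0, 0, -30], 0, -0.4],
    [[0, 0, -40], 0, -0.3],
    [[0, 0, -40], 0, -0.3],
  ],
)

```text
time_s: 33.45
tcp_pos: [0.5153, -0.2523, 0.324]
eef_rot: [0.065, 0.998, 0.0, -0.001]
ft_force: [0.7, -0.3, -0.5]
width: 0.343
```

```bash
python3 - <<'E'
from h import *
im=camera("wrist"); crop("wrist",im,(0,0,512,384),1.2,"x_w.png")
im=camera("top"); crop("top",im,(80,100,330,170),2.4,"x_f.png")
plan([0.6337,0.3198],0.23,5.5)
E
```

```text
t 33.55 grasp [ 0.5191 -0.254   0.1614] head 82.57 F [ 1.  -0.1 -1.3] w 0.35
turn 77.07 deg; shift now-axes [-40.3 583.6 -70.2] ; after-turn axes [559.4 168.8 -75.8] mm tilt [-0.0118 -0.0036 -0.9999]
```

View pics/x_w.png

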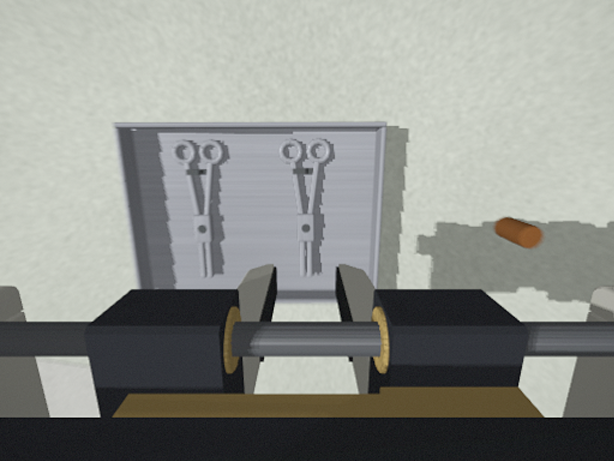

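View pics/x_f.png

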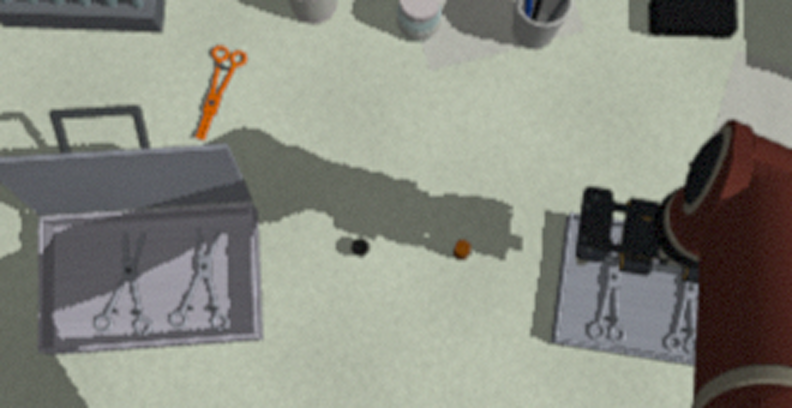

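Emit:
move_arm(
  deltas=[
    [[0, 0, -40], 0, -0.2],
    [[0, 40, -40], 0, -0.2],
    [[0, 40, -40], 8.5, -0.2],
    [[0, 30, 0], 8.5, -0.2],
    [[0, 30, 0], 8.5, -0.2],
    [[0, 0, 0], 8.5, -0.2],
    [[0, 0, 0], 8.5, -0.2],
    [[0, 0, 0], 8.5, -0.2],
  ],
)

```text
time_s: 34.35
tcp_pos: [0.5452, -0.1257, 0.4328]
eef_rot: [0.49, 0.872, -0.0, -0.001]
ft_force: [0.3, 0.1, -0.6]
width: 0.4
```

Emit:
move_arm(
  deltas=[
    [[0, 0, 0], 8.5, -0.2],
    [[0, 0, 0], 8.5, -0.2],
    [[0, 0, 0], 8.5, -0.2],
    [[0, 0, 0], 0.5, -0.2],
    [[0, 0, 0], 0, -0.2],
  ],
)

```text
time_s: 34.85
tcp_pos: [0.5453, -0.1259, 0.4331]
eef_rot: [0.671, 0.742, -0.0, -0.0]
ft_force: [0.1, -0.1, 0.3]
width: 0.401
```

```bash
python3 - <<'E'
from h import *
plan([0.635,0.315],0.29,5.5)
E
```

```text
t 34.85 grasp [ 0.5451 -0.1259  0.2658] head 5.76 F [ 0.1 -0.1  0.3] w 0.401
turn 0.26 deg; shift now-axes [429.7 133.7 -24.4] ; after-turn axes [430.3 131.7 -24.4] mm tilt [ 1.0e-04 -1.2e-03 -1.0e+00]
```

Emit:
move_arm(
  deltas=[
    [[40, 13, -30], 0, -0.2],
    [[40, 13, 0], 0, -0.2],
    [[40, 13, 0], 0, -0.2],
    [[40, 13, 0], 0, -0.2],
    [[40, 13, 0], 0, -0.2],
    [[40, 13, 0], 0, -0.2],
    [[40, 13, 0], 0, -0.2],
    [[40, 13, 0], 0, -0.2],
  ],
)

```text
time_s: 35.65
tcp_pos: [0.6176, 0.2026, 0.4624]
eef_rot: [0.671, 0.742, -0.0, -0.0]
ft_force: [-0.2, 1.0, -0.8]
width: 0.404
```

Emit:
move_arm(
  deltas=[
    [[40, 13, 0], 0, -0.2],
    [[40, 13, 0], 0, -0.2],
    [[30, 2, 0], 0, -0.2],
    [[0, 0, 0], 0, -0.2],
    [[0, 0, 0], 0, -0.2],
  ],
)

```text
time_s: 36.15
tcp_pos: [0.6345, 0.3137, 0.4618]
eef_rot: [0.671, 0.742, -0.001, -0.0]
ft_force: [0.1, -0.7, -0.6]
width: 0.402
```

```bash
python3 - <<'E'
from h import *
im=camera("wrist"); crop("wrist",im,(0,0,512,384),1.5,"y_w.png")
plan([0.6345,0.315],0.23,5.5)
E
```

```text
t 36.2 grasp [0.6349 0.3118 0.295 ] head 5.58 F [ 0.1 -0.5 -0.1] w 0.399
turn 0.08 deg; shift now-axes [ 3.4 -0.  65. ] ; after-turn axes [ 3.4 -0.  65. ] mm tilt [-1.8e-03 -4.0e-04 -1.0e+00]
```

View pics/y_w.png

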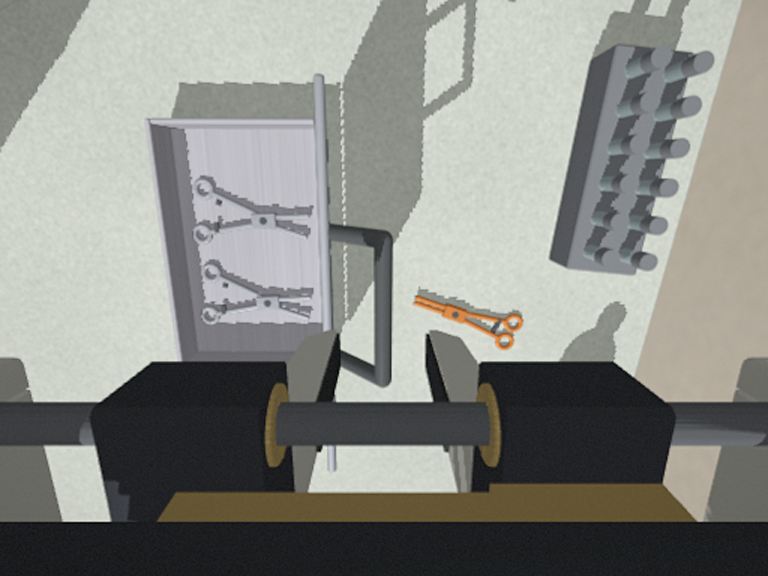

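```bash
python3 - <<'E'
from h import *
X=back("wrist",np.array([[383,236],[383,380]])/1.5-.2,0.229);print(X,X.mean(0))
E
```

```text
[[0.63051888 0.35477053 0.229     ]
 [0.6386315  0.27192724 0.229     ]] [0.63457519 0.31334889 0.229     ]
```

Right over it. Lower, pinch.

Emit:
move_arm(
  deltas=[
    [[0, 0, 20], 0, -0.3],
    [[0, 0, 20], 0, -0.3],
    [[0, 0, 15], 0, -0.3],
    [[0, 0, 10], 0, -0.3],
    [[0, 0, 0], 0, -1],
    [[0, 0, 0], 0, -1],
    [[0, 0, 0], 0, -1],
    [[0, 0, 0], 0, -1],
  ],
  squeeze=12,
)

```text
time_s: 37.0
tcp_pos: [0.6344, 0.3131, 0.3989]
eef_rot: [0.672, 0.741, 0.0, 0.0]
ft_force: [-2.5, -1.4, 2.3]
width: 0.101
```

Emit:
move_arm(
  deltas=[
    [[0, 0, 0], 0, -1],
    [[0, 0, 0], 0, -1],
  ],
)

```text
time_s: 37.2
tcp_pos: [0.6344, 0.3132, 0.3989]
eef_rot: [0.672, 0.741, 0.0, 0.0]
ft_force: [-2.5, -1.4, 3.6]
width: 0.101
```

```bash
python3 - <<'E'
from h import *
plan([0.6345,0.315],0.23,5.5)
E
```

```text
t 37.2 grasp [0.6345 0.3132 0.2316] head 5.59 F [-2.5 -1.4  3.6] w 0.101
turn 0.09 deg; shift now-axes [1.8 0.2 1.6] ; after-turn axes [1.8 0.2 1.6] mm tilt [-0.e+00  4.e-04 -1.e+00]
```

Emit:
move_arm(
  deltas=[
    [[0, -19, -5], 0, -1],
    [[0, -19, -3], 0, -1],
    [[0, -19, -1], 0, -1],
    [[0, -19, 1], 0, -1],
    [[0, -19, 3], 0, -1],
    [[0, -19, 5], 0, -1],
    [[0, -18, 7], 0, -1],
    [[0, -17, 8], 0, -1],
  ],
)

```text
time_s: 38.0
tcp_pos: [0.4866, 0.2986, 0.3841]
eef_rot: [0.672, 0.741, 0.002, 0.001]
ft_force: [1.5, -0.1, 1.1]
width: 0.099
```

Emit:
move_arm(
  deltas=[
    [[0, -17, 10], 0, -1],
    [[0, -15, 12], 0, -1],
    [[0, -14, 13], 0, -1],
    [[0, -13, 14], 0, -1],
  ],
)

```text
time_s: 38.4
tcp_pos: [0.4275, 0.293, 0.3339]
eef_rot: [0.672, 0.741, 0.001, 0.001]
ft_force: [0.7, 0.4, 1.6]
width: 0.105
```

```bash
python3 - <<'E'
from h import *
plan([0.575-.1504*.996,0.3],0.166,5.5)
E
```

```text
t 38.4 grasp [0.428  0.2932 0.1666] head 5.59 F [0.7 0.4 1.6] w 0.105
turn 0.09 deg; shift now-axes [ 7.1 -2.1  0.6] ; after-turn axes [ 7.1 -2.1  0.6] mm tilt [ 9.0e-04  3.1e-03 -1.0e+00]
```

Emit:
move_arm(
  deltas=[
    [[0, -12, 16], 0, -1],
    [[0, -10, 17], 0, -1],
    [[0, -8, 18], 0, -1],
    [[0, -6, 18], 0, -1],
    [[0, -4, 17], 0, -1],
    [[0, 0, 2], 0, -1],
    [[0, 0, 0], 0, -1],
  ],
)

```text
time_s: 39.1
tcp_pos: [0.3878, 0.2895, 0.2454]
eef_rot: [0.672, 0.741, -0.0, -0.0]
ft_force: [-0.0, 0.2, -2.4]
width: 0.102
```

```bash
python3 - <<'E'
from h import *
plan([0.3855,0.29],0.079,5.5)
E
```

```text
t 39.1 grasp [0.3877 0.2895 0.0781] head 5.6 F [-0.   0.2 -2.4] w 0.102
turn 0.10 deg; shift now-axes [ 0.7 -2.1 -0.9] ; after-turn axes [ 0.7 -2.1 -0.9] mm tilt [-2.e-04 -7.e-04 -1.e+00]
```

Emit:
move_arm(
  deltas=[
    [[0, 0, 2], 0, -1],
    [[0, 0, 0], 0, -1],
  ],
)

```text
time_s: 39.3
tcp_pos: [0.3875, 0.2894, 0.2439]
eef_rot: [0.672, 0.741, -0.0, -0.0]
ft_force: [-1.3, 1.1, -1.3]
width: 0.101
```

Emit:
move_arm(
  deltas=[
    [[0, 0, 2], 0, -1],
    [[0, 0, 0], 0, -1],
  ],
)

```text
time_s: 39.5
tcp_pos: [0.3875, 0.2893, 0.2432]
eef_rot: [0.672, 0.741, 0.0, -0.001]
ft_force: [-3.7, -0.6, 10.7]
width: 0.099
```

Emit:
move_arm(
  deltas=[
    [[0, 0, 2], 0, -1],
    [[0, 0, 0], 0, -1],
  ],
)

```text
time_s: 39.7
tcp_pos: [0.3874, 0.2893, 0.2418]
eef_rot: [0.672, 0.741, 0.0, -0.001]
ft_force: [-4.6, -2.0, 15.5]
width: 0.099
```

Emit:
move_arm(
  deltas=[
    [[0, 0, -4], 0, -1],
    [[0, 0, 0], 0, -0.5],
    [[0, 0, 0], 0, -0.4],
    [[0, 0, 0], 0, -0.4],
    [[0, 0, -30], 0, -0.4],
    [[0, 0, -40], 0, -0.4],
    [[0, 0, -40], 0, -0.2],
    [[0, 0, -20], 0, -0.2],
  ],
)

```text
time_s: 40.5
tcp_pos: [0.3886, 0.2893, 0.3767]
eef_rot: [0.672, 0.741, 0.003, 0.001]
ft_force: [0.5, -0.1, -0.9]
width: 0.388
```

Emit:
move_arm(
  deltas=[
    [[40, 0, 0], 0, 0],
    [[40, 0, 0], 0, 0],
    [[40, 0, 0], 0, 0],
    [[40, 0, 0], 0, 0],
    [[0, 0, 0], 0, 0],
    [[0, 0, 0], 0, 0],
  ],
)

```text
time_s: 41.1
tcp_pos: [0.3718, 0.449, 0.3728]
eef_rot: [0.671, 0.741, -0.001, 0.0]
ft_force: [0.8, -0.4, -0.9]
width: 0.501
```

```bash
python3 - <<'E'
from h import *
im=camera("top"); cv2.imwrite("pics/z_t.png",cv2.resize(im[:,:,::-1],None,fx=1.5,fy=1.5))
crop("top",im,(85,170,120,95),6,"z_c.png")
im=camera("scene"); crop("scene",im,(180,90,220,180),3,"z_s.png")
E
```

```text
(no output)
```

View pics/z_t.png

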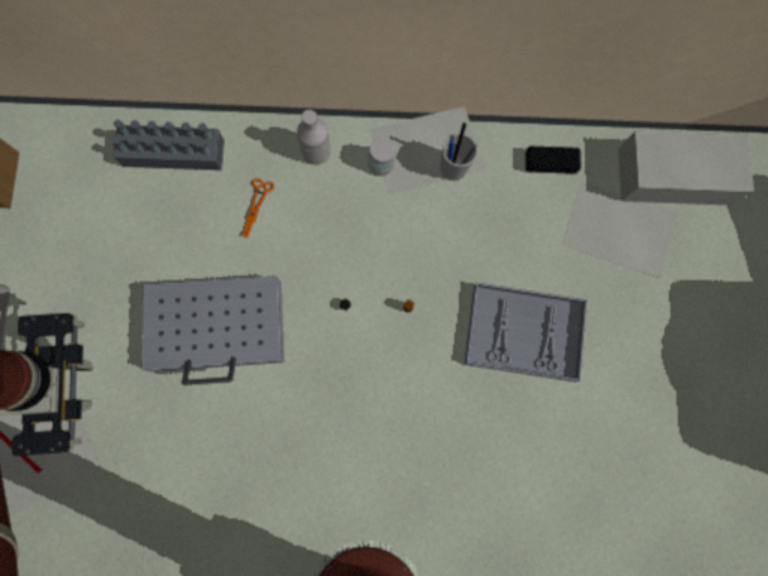

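View pics/z_s.png

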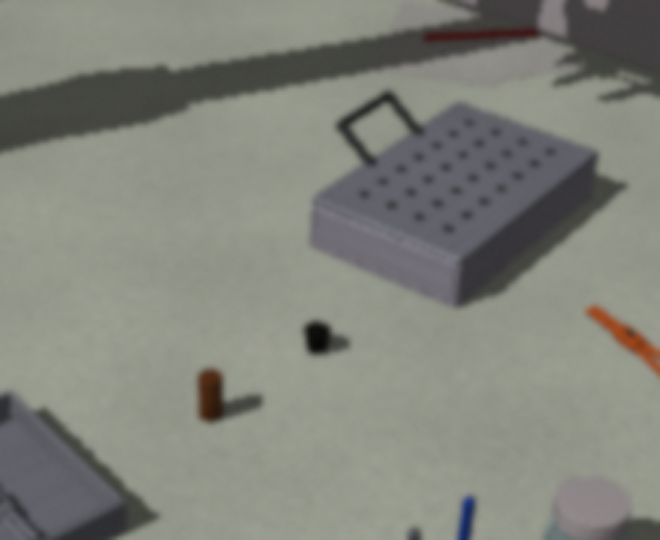

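View pics/z_c.png

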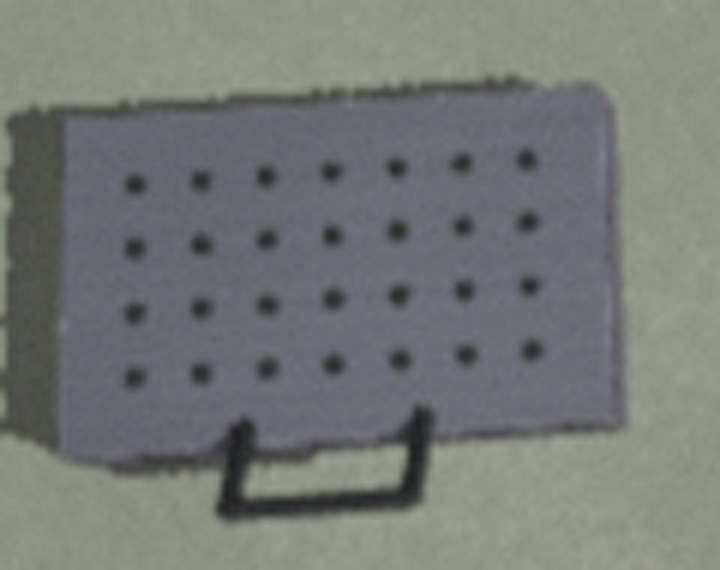

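```bash
python3 - <<'E'
from h import *
for n,box in [("scene",(290,118,36,34)),("scene",(285,130,30,40)),("top",(118,240,42,20)),("top",(105,190,80,45))]:
    a=cv2.cvtColor(cv2.imread(f"pics/a_{n}.png"),cv2.COLOR_BGR2GRAY).astype(np.float32)
    b=cv2.cvtColor(camera(n),cv2.COLOR_RGB2GRAY).astype(np.float32)
    x,y,w,h=box; A=a[y:y+h,x:x+w]; best=[]
    # subpixel search
    f=lambda d: np.mean((cv2.warpAffine(b,np.float32([[1,0,-d[0]],[0,1,-d[1]]]),(512,384))[y:y+h,x:x+w]-A)**2)
    g=[(f((dx,dy)),dx,dy) for dx in np.arange(-1.5,1.6,.1) for dy in np.arange(-1.5,1.6,.1)]
    print(n,box,np.round(min(g),2),"at0",f((0,0)))
pr=P("scene");pt=P("top");hg=np.array([.575,.3065]);e=np.array([.996,.087])
for a in (0,.01,.02,.03):
    th=np.arctan2(34,190)+a;R=.193;X=np.r_[hg-e*R*np.cos(th),.045+R*np.sin(th)]
    print(a,proj("scene",X,pr),proj("top",X,pt))
E
```

```text
scene (290, 118, 36, 34) [ 4.82  0.1  -0.7 ] at0 73.229576
scene (285, 130, 30, 40) [ 4.34  0.1  -0.7 ] at0 31.03
top (118, 240, 42, 20) [31.19 -0.3  -0.2 ] at0 68.23214
top (105, 190, 80, 45) [ 6.91 -0.1  -0.1 ] at0 8.668612
0 [[300.24133665 127.10029368]] [[138.79140452 253.57159659]]
0.01 [[300.37475094 126.54576772]] [[138.59661344 253.40816349]]
0.02 [[300.51369503 125.99326853]] [[138.40148138 253.2369609 ]]
0.03 [[300.65817323 125.44284765]] [[138.2060303  253.05796817]]
```

Emit:
move_arm(
  deltas=[
    [[-40, 0, 0], 0, -1],
    [[-40, 0, 0], 0, -1],
    [[-40, 0, 0], 0, -1],
    [[-40, 0, 0], 0, -1],
    [[0, -1, 30], 0, -1],
    [[0, 0, 20], 0, -1],
    [[0, 0, 20], 0, -1],
    [[0, 0, 20], 0, -1],
  ],
)

```text
time_s: 42.2
tcp_pos: [0.387, 0.2884, 0.2834]
eef_rot: [0.672, 0.74, 0.0, 0.0]
ft_force: [-0.4, -0.5, 0.3]
width: 0.002
```

```bash
python3 - <<'E'
from h import *
plan([0.3860,0.29],0.1057,5.5)
E
```

```text
t 42.2 grasp [0.3871 0.2885 0.1161] head 5.5 F [-0.4 -0.5  0.3] w 0.002
turn 0.00 deg; shift now-axes [ 1.6 -1.  10.4] ; after-turn axes [ 1.6 -1.  10.4] mm tilt [ 5.e-04  8.e-04 -1.e+00]
```

Emit:
move_arm(
  deltas=[
    [[0, 0, 8], 0, -1],
    [[0, 0, 2], 0, -1],
    [[0, 0, 2], 0, -1],
    [[0, 0, 0], 0, -1],
  ],
)

```text
time_s: 42.6
tcp_pos: [0.387, 0.2892, 0.2723]
eef_rot: [0.672, 0.741, 0.001, 0.0]
ft_force: [-0.4, 1.2, -0.2]
width: 0.007
```

Emit:
move_arm(
  deltas=[
    [[0, 0, 2], 0, -1],
    [[0, 0, 0], 0, -1],
  ],
)

```text
time_s: 42.8
tcp_pos: [0.3871, 0.2893, 0.2707]
eef_rot: [0.672, 0.741, 0.001, 0.0]
ft_force: [-1.2, -0.0, 5.3]
width: 0.005
```

Emit:
move_arm(
  deltas=[
    [[0, 0, 2], 0, -1],
    [[0, 0, 0], 0, -1],
  ],
)

```text
time_s: 43.0
tcp_pos: [0.3871, 0.2892, 0.2704]
eef_rot: [0.672, 0.741, 0.001, -0.0]
ft_force: [-3.9, -2.5, 18.9]
width: 0.006
```

Emit:
move_arm(
  deltas=[
    [[0, 0, 2], 0, -1],
    [[0, 0, 0], 0, -1],
    [[0, 0, -10], 0, -1],
    [[0, 0, -30], 0, -1],
    [[0, 0, -40], 0, -1],
    [[40, 0, -20], 0, -1],
    [[40, 0, 0], 0, -1],
    [[40, 0, 0], 0, -1],
  ],
)

```text
time_s: 43.8
tcp_pos: [0.375, 0.4099, 0.3674]
eef_rot: [0.672, 0.741, 0.002, -0.0]
ft_force: [0.7, -0.3, 0.2]
width: 0.002
```

Emit:
move_arm(
  deltas=[
    [[40, 0, 0], 0, -1],
    [[0, 0, 0], 0, -1],
    [[0, 0, 0], 0, -1],
  ],
)

```text
time_s: 44.1
tcp_pos: [0.3706, 0.4491, 0.3654]
eef_rot: [0.671, 0.741, -0.0, 0.0]
ft_force: [0.8, -0.6, 0.4]
width: 0.005
```

```bash
python3 - <<'E'
from h import *
for n,box in [("scene",(290,118,36,34)),("scene",(285,130,30,40)),("top",(118,240,42,20)),("top",(105,190,80,45)),("top",(222,197,16,14)),("top",(264,197,16,14)),("scene",(276,194,20,18)),("scene",(240,210,22,24))]:
    a=cv2.cvtColor(cv2.imread(f"pics/a_{n}.png"),cv2.COLOR_BGR2GRAY).astype(np.float32)
    b=cv2.cvtColor(camera(n),cv2.COLOR_RGB2GRAY).astype(np.float32)
    x,y,w,h=box; A=a[y:y+h,x:x+w]
    f=lambda d: np.mean((cv2.warpAffine(b,np.float32([[1,0,-d[0]],[0,1,-d[1]]]),(512,384))[y:y+h,x:x+w]-A)**2)
    g=[(f((dx,dy)),dx,dy) for dx in np.arange(-1.5,1.6,.1) for dy in np.arange(-1.5,1.6,.1)]
    print(n,box,np.round(min(g),2),"at0",f((0,0)))
im=camera("top"); crop("top",im,(300,180,100,80),6,"zz_t.png")
print(state()["time_s"],state()["joint_vel"].round(3))
E
```

```text
scene (290, 118, 36, 34) [1.39 0.   0.  ] at0 1.3946079
scene (285, 130, 30, 40) [1.47 0.   0.  ] at0 1.4666667
top (118, 240, 42, 20) [6.24 0.   0.  ] at0 6.240476
top (105, 190, 80, 45) [5.29 0.   0.  ] at0 5.288611
top (222, 197, 16, 14) [7.78 0.   0.  ] at0 7.776786
top (264, 197, 16, 14) [5.98 0.   0.  ] at0 5.977679
scene (276, 194, 20, 18) [1.56 0.   0.  ] at0 1.5611111
scene (240, 210, 22, 24) [1.87 0.   0.  ] at0 1.8712121
44.55 [-0.004  0.002 -0.001 -0.006 -0.001  0.    -0.002]
```

View pics/zz_t.png

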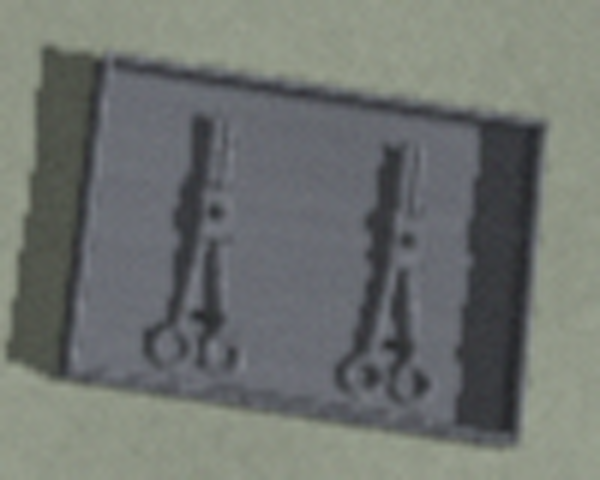

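Lid, vial and stopper match the starting pictures exactly, and both shut forceps lie in the tray.

```bash
python3 -c "
from bench import r
print(r.close_job())"
```

```text
the job is handed in; nothing more can be done
None
```

The job is done and handed in at about 44.6 s. Four of the six forceps were on the table at the start.

- **Lid opening:** I lifted the lid by its bar until it rested on the stop, where about 15 N of resistance showed it had arrived.
- **Open forceps:** Both open ones lie flat in the case, one beside the other. The wrist camera showed both still open after release.
- **Shut forceps:** Both shut ones lie flat in the return tray. I dragged one about 8 cm away from the lid by its jaws first, so the gripper would not touch the lid, and then picked it up by its box lock.
- **Lid closing:** After my first close, the pictures showed the bar about 2 mm too high, because I had lifted slightly before letting go. I pressed the bar down again with about 19 N. The case and bar then matched the starting pictures with no measurable shift.
- **Vial and stopper:** Neither shows any measurable shift from the starting pictures, and I left the orange look-alike alone.

I noticed no knocked forceps or grip slip during the run. In the final check the robot was clear of everything. I could not look into the closed case again, so the open forceps were last checked in the wrist camera pictures taken with the lid still open.

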